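Lid the pan, then reach the spatula slantwise through the lid's opening

ROBOT

A 7-joint arm with a two-finger parallel gripper is mounted at the origin on a cart in front of the work surface, level with it; the furniture and walls round the work are solid. World frame = base frame: x ahead of the robot, y to its left, z up, the work surface at z = 0. Lengths are in m, angles in rad, forces in N, time in s.
With the tool pointing down it reaches from about 0.4 to 0.85 m from the base axis. Payload 4.5 kg.
Tool frame: the origin (TCP) lies between the finger pads; the fingertips stand 17 mm ahead of it and the grasp point (between the pads) lies 2 mm behind it; z points along the fingers, y is the direction in which the jaws open and shut (so a half turn about z gives the same grasp; the last joint's range is limited). The gripper opens to 88 mm and grips with 3 to 60 N. Pads are 18 mm wide; open, the fingers measure 123 mm over their backs; the gripper's body (75 mm by 187 mm) begins 45 mm behind the grasp point.
Start: joints at [0.034, 0.689, -0.195, 1.565, 0.157, 0.902, -0.215], TCP at [0.625, 0, 0.256] pointing down, gripper open.
Joint ranges: [-3.01, 3.01], [-0.46, 2.08], [-1.47, 1.51], [0.13, 2.56], [-1, 4.14], [0.04, 2.09], [-2.66, 2.66]. Speed limits (rad/s): [2.57, 2.57, 3.14, 3.14, 3.14, 3.14, 3.14].

INTERFACE

Orientations are given as [roll, pitch, yaw] about the fixed x, y, z axes, in that order (R = Rz(yaw) Ry(pitch) Rx(roll)).
In Python, from rig import read_state, get_image, close_job, recognise, masks_of gives the robot as it stands.
- The arm moves only by the tool drive_tool, never from a script. Its argument "steps" is a list of rows, each a list of 4 numbers: the shift along the tool's x, y, z in m, then the turn about the tool's z in rad. In form: [[x, y, z, yaw], ...]. A call has exactly 5 rows; each row shifts and turns the commanded pose from where the row before left it, along the tool's axes as they then stand; what a row does not reach is not made up. A row lasts 1/10 s, in which the tool goes at most 50 mm and 8.59 degrees, less where a joint would pass 70% of its speed; a pose out of reach is approached as far as the arm can. A call with a gripper value outside its range is refused whole. "jaw" is the opening, from -1 (shut) to 1 (fully open), set as the call begins (left out, the last holds). The fingers move at their own pace and stop on an object; "squeeze" is the grip in N (left out, the last holds). Time passes only in rows, so rows that do not move let the fingers close, or fill a call up. It gives the time, the measured TCP pose, the force and the opening at its end, in the units of the state.
- read_state(): the state, without advancing time (a new reading comes with each control period).
- get_image(name): name is "scene" or "side" or "wrist"; returns a dict with "color" (480x640x3 uint8, red, green, blue), "intrinsics" (3x3 intrinsics, pixels), "k1" (the pictures are not rectified: a ray, as slopes to the right and down, at radius r is drawn at 1 + k1 r^2 times it, then the intrinsics apply), "xyz" and "rotation" of the camera in the world. Camera axes: x right, y down, z forward; pixel columns grow to the right and rows downward; lengths in m; the calibration is good to about 2 mm. A picture is of the moment at which its call begins. There is no depth.
- close_job(): hands the job in, once; it reports no verdict.
Trained networks look in the newest picture that a camera, given by its name, has taken for a name from the list of things; names that differ only in an ending like _2 or _b are one class to them, and where a whole thing is asked for, a point or a joint stands for the part that bears it (a point fixed in the world has none). Each returns a list of dicts, best first, with "conf" (0 to 1); they miss things now and then, are a little off and sometimes report something else, mostly with a low value. They report only what shows in the picture. A call takes as long as a camera call.
- recognise(camera, target): "bbox" ([left, top, right, bottom] in pixels, round what is visible of it).
- masks_of(camera, target): "region" (480x640 bool, what is visible of it) and "bbox" ([left, top, right, bottom] in pixels, round what is visible of it).
The state is a dict: "clock": time; "joints": joint angles; "qd": joint speeds; "joint_efforts": joint torques, N m; "tcp_pos": TCP position; "tcp_rot": TCP orientation; "wrist_force": force on the tool from outside, world axes, zero at the start; "wrist_torque": the same for the moment, N m; "opening": finger opening in m.
Only numpy, scipy, OpenCV 4.12 (cv2) and the standard library are available. Lean on these libraries where they do the work, as an engineer would, in place of code of your own. Each camera call takes 0.05 s, during which the arm holds its last target.

TASK

Get the pan ready for splash-free stirring: put the splash lid on the pan so that it sits flat and fully home, and let go of it. Then take the wooden spatula by its handle and pass its blade slantwise down through the lid's opening until the end of the blade is past the middle of the pan, well below the part of the lid that lies across from the opening. Finish while still holding the spatula there, still and touching neither lid nor pan; leave the pan where it stands and the other things alone.

Things in the scene. Friction and masses are not known exactly. Their poses are not given: they have to be found in the camera images.
- pan: Loose heavy (2.5 kg) steel pan, open, on the worktop; outer diameter 190 mm, inner about 180 mm; rim 115 mm and inner floor 8 mm above its origin. Two black loop handles reach to 120 mm from the axis along its x, up to 97 mm high. Origin: centre of its underside, z up.
- lid: Loose round metal splash lid, 196 mm across, 0.3 kg, lying right side up on the worktop. Origin on its axis at the foot ends: 4 small feet hang 12 mm under the disc, within 83 mm of the axis, and go inside the pan's rim (home: lid origin 103 mm above pan origin). Disc z 12 to 18 mm. Rectangular opening with a dark edge at x 26 to 84, y -31 to 31 mm (x points from knob to opening).
- lid_knob (a point): Middle of the lid's black bar knob, on the lid's axis, 41 mm above the lid's origin; the bar is 16 mm thick along the lid's x, 50 mm long along the lid's y and 24 mm high, its underside 11 mm above the disc. Axes as the lid's.
- lid_opening (a point): Centre of the lid's opening at the disc's upper face: 55 mm along x from the lid's axis, 18 mm above the lid's origin. Axes as the lid's.
- spatula: Loose dark wooden spatula, 270 mm long, 80 g, lying flat on the worktop. Origin: mid-length, mid-width, on the handle's underside. x points to the blade's end. Straight handle 16 mm wide (y), 18 mm thick (z 0 to 18), from x = -135 to 69 mm; blade 44 mm wide, 7 mm thick, from x = 63 to 135 mm, at z = 9 mm.
- spatula_tip (a point): Middle of the blade's end: x = 135, z = 9 mm in the spatula's frame.
- mustard: Bystander: jar with a pale grey cap, 73 mm across, 126 mm high. Origin under its centre.
- peeler: Bystander: black-handled peeler lying flat, 170x25x18 mm. Origin under its centre.
- vitamin_jar: Bystander: small white jar with a pale blue cap, 54 mm across, 96 mm high. Origin under its centre.
- pepper_mill: Bystander: brown wooden pepper mill, 58 mm across, 150 mm high. Origin under its centre.

How it is judged:
On the way, in this order (a step that is already met when the one before it is completed fails the run):
1. the lid sits flat and fully home on the pan, let go (horizontal distance between lid and pan below 0.012 m and z of lid in the frame of pan between 0.098 and 0.107 m and angle between the z axis of lid and the z axis of pan, either way round below 0.04 rad and contact force between the fingers and lid below 0.2 N), for 0.3 s.
2. the blade's end is below the seated lid, inside the pan (all of step 1 and z of spatula_tip in the frame of lid below 0.005 m and horizontal distance between spatula_tip and pan below 0.09 m), for 0.1 s.
At the end, for the whole second after the job is handed in: Lid home on the pan (axes within 12 mm, height within 5 mm, level within 0.04 rad), let go. Blade's end in the pan, across the lid's middle from the opening, 25 mm or more below the lid, clear of the floor. Spatula gripped, still, touching neither pan nor lid (all of step 1 and x of spatula_tip in the frame of lid below 0 m and z of spatula_tip in the frame of lid below -0.013 m and horizontal distance between spatula_tip and pan below 0.089 m and z of spatula_tip in the frame of pan above 0.011 m and contact force between spatula and pan below 0.2 N and contact force between spatula and lid below 0.2 N and contact force between the fingers and spatula above 1 N and linear speed of each of spatula, lid below 0.02 m/s); the arm keeps its last pose, push and grip.
It fails at once if the pan is shoved more than 40 mm or tipped (distance of pan from where it was at the start of the episode above 0.04 m or angle between pan's own z axis and vertical above 0.2 rad).
It fails at once if a bystander is pushed more than 30 mm or knocked over (distance of any of mustard, peeler, vitamin_jar, pepper_mill from where it was at the start of the episode above 0.03 m or angle between any of mustard, peeler, vitamin_jar, pepper_mill's own z axis and vertical above 0.4 rad).
It also fails if it takes over 64 s, if anything falls off the work surface, if the arm or the gripper's body presses on something with over 40 N, if the wrist force passes 120 N, or if a joint passes its speed limit or range.

## Working session

There is one attempt and no reset: what is moved stays moved. The work goes in short steps, Python scripts to look and compute and a tool call to move; the robot and the scene stay as the last step left them, time stands still between calls to the robot, and variables do not carry over. Pictures are saved under pics/ and viewed, and the job is handed in when it is done.

Besides the shell and the picture viewer there is one more tool, called by a JSON object that holds its "fn" and its "kwargs", one argument or row to a line. drive_tool: Moves the arm, as the interface text tells. Its arguments: {"type":"object","properties":{"steps":{"type":"array","items":{"type":"array","items":{"type":"number"}}},"jaw":{"type":"number"},"squeeze":{"type":"number"}},"required":["steps"]}

```bash
ls; mkdir -p pics; python3 - <<'E'
from rig import *
import cv2
print(read_state())
for n in ["scene","side","wrist"]:
    i=get_image(n); cv2.imwrite(f"pics/{n}0.png",i["color"][:,:,::-1])
    print(n,i["intrinsics"],i["k1"],i["xyz"],i["rotation"])
    for t in ["pan","lid","lid_knob","spatula","mustard","peeler","vitamin_jar","pepper_mill"]:
        print(t,[(r["bbox"],round(r["conf"],2)) for r in recognise(n,t)][:3])
E
```

```text
pics
{'clock': 0.0, 'joints': array([ 0.0338012 ,  0.69000468, -0.19449721,  1.56633535,  0.15732257,
        0.90245779, -0.21509556]), 'qd': array([ 0.00077895, -0.00117308,  0.00123232, -0.00103823, -0.00016866,
        0.0008903 , -0.00021808]), 'joint_efforts': array([ 3.38560185e-04, -5.27571630e+01, -1.26686912e+00, -1.53434461e+01,
       -5.26333472e-02,  6.56995355e-03,  1.65937727e-04]), 'tcp_pos': array([ 6.24412945e-01, -5.98920461e-05,  2.54898962e-01]), 'tcp_rot': array([-3.13978648e+00,  1.51373970e-04,  1.57088409e+00]), 'wrist_force': array([-0.05668867, -0.18701692,  0.31084044]), 'wrist_torque': array([-0.02211561, -0.00227613,  0.01305936]), 'opening': 0.08816039785699639}
scene [[621.00230431   0.         320.93756758]
 [  0.         621.00230431 246.83002178]
 [  0.           0.           1.        ]] -0.21695923641332998 [-0.0348447   0.83140811  1.12223728] [-2.4116988  -0.00696156 -2.5030707 ]
pan []
lid [([311.6, 230.1, 394.4, 291.1], 0.69)]
lid_knob [([308.6, 231.9, 397.8, 289.6], 0.88)]
spatula [([245.5, 271.0, 350.8, 320.6], 0.67)]
mustard []
peeler [([2
[... 688 characters left out ...]
28.4, 280.7, 243.0], 0.46)]
vitamin_jar [([304.3, 284.5, 333.0, 338.0], 0.6)]
pepper_mill [([278.9, 285.3, 311.1, 364.5], 0.85)]
wrist [[332.03165425   0.         323.87098001]
 [  0.         332.03165425 235.88230969]
 [  0.           0.           1.        ]] -0.02652698289776006 [0.62532823 0.06775618 0.38510016] [ 2.87706340e+00  2.32226486e-04 -9.70559050e-04]
pan [([162.7, 360.5, 289.0, 405.2], 0.79)]
lid [([92.4, 97.3, 269.4, 279.5], 0.73)]
lid_knob [([94.2, 100.4, 274.2, 278.9], 0.59)]
spatula [([91.8, 10.5, 350.9, 83.3], 0.82)]
mustard []
peeler [([319.1, 79.0, 447.9, 108.7], 0.93), ([160.0, 359.7, 289.1, 404.2], 0.6), ([92.7, 10.0, 354.2, 85.0], 0.57)]
vitamin_jar []
pepper_mill []
```

View pics/scene0.png

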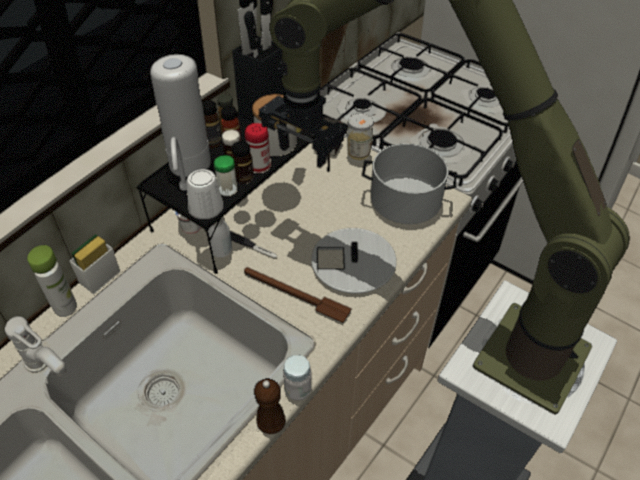

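View pics/side0.png

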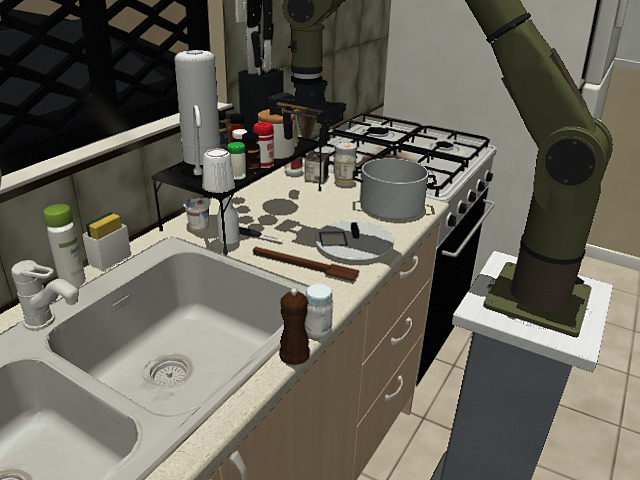

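View pics/wrist0.png

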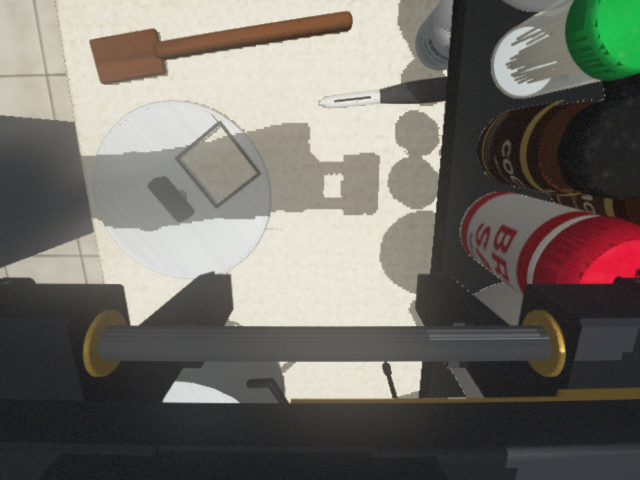

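```bash
cat > h.py <<'E'
import numpy as np, cv2
from scipy.spatial.transform import Rotation as Ro
from scipy.optimize import least_squares
def cam(i): return dict(K=np.array(i["intrinsics"]),k=i["k1"],t=np.array(i["xyz"]),R=Ro.from_euler("xyz",i["rotation"]).as_matrix())
def proj(c,P):
    p=(np.atleast_2d(P)-c["t"])@c["R"]; s=p[:,:2]/p[:,2:]; r2=(s**2).sum(1,keepdims=True)
    s=s*(1+c["k"]*r2); return s*[c["K"][0,0],c["K"][1,1]]+c["K"][:2,2]
def unproj(c,uv,z):
    uv=np.atleast_2d(np.array(uv,float))
    s=cv2.undistortPoints(uv[:,None],c["K"],np.array([c["k"],0,0,0.]))[:,0]
    d=np.c_[s,np.ones(len(s))]@c["R"].T
    return c["t"]+d*((z-c["t"][2])/d[:,2])[:,None]
E
python3 - <<'E'
from rig import *; from h import *
np.set_printoptions(precision=4,suppress=True)
w=get_image("wrist"); c=cam(w)
print("opening",unproj(c,[(218,122),(260,174),(219,207),(177,158)],.018), unproj(c,[(218,122),(260,174),(219,207),(177,158)],.018).mean(0))
print("knobtop",unproj(c,[(171,200)],.050))
print("spat blade corners z.01",unproj(c,[(90,39),(155,28),(165,73),(102,84)],.0125))
print("handle end",unproj(c,[(350,13),(350,28)],.018), "handle start",unproj(c,[(160,42),(163,53)],.018))
print("peeler",unproj(c,[(320,102),(447,80)],.01)); print("shelf edge z?",[unproj(c,[(447,60),(437,230)],z) for z in(0,.1,.15,.2)])
for n in ["wrist","scene","side"]:
    c=cam(w if n=="wrist" else get_image(n))
    for t,z in [("lid",.017),("spatula",.01),("pan",.115)]:
        m=masks_of(n,t)
        if not m: print(n,t,"none"); continue
        r=m[0]["region"]; print(n,t,m[0]["conf"],r.sum(),m[0]["bbox"])
        cs,_=cv2.findContours(r.astype(np.uint8),0,1); k=max(cs,key=cv2.contourArea)[:,0]
        if t=="lid":
            P=unproj(c,k,z)[:,:2]; print(" minrect",cv2.minAreaRect(P.astype(np.float32)), cv2.minEnclosingCircle(P.astype(np.float32)))
        if t=="spatula":
            P=unproj(c,k,z)[:,:2]; print(" minrect",cv2.minAreaRect((P*1000).astype(np.float32)))
# pan via scene points
for n,pts in (("scene",[(371,170),(447,175),(405,146),(409,192)]),("side",[(361,178),(428,180),(396,160),(395,195)])):
    c=cam(get_image(n)); print(n,unproj(c,pts,.115))
E
```

```text
opening [[0.5137 0.0928 0.018 ]
 [0.5554 0.0384 0.018 ]
 [0.5075 0.002  0.018 ]
 [0.466  0.0559 0.018 ]] [0.5107 0.0473 0.018 ]
knobtop [[0.469  0.0151 0.05  ]]
spat blade corners z.01 [[0.3862 0.1756 0.0125]
 [0.4549 0.1844 0.0125]
 [0.4604 0.1422 0.0125]
 [0.392  0.1325 0.0125]]
handle end [[0.651  0.1945 0.018 ]
 [0.6512 0.1812 0.018 ]] handle start [[0.461  0.1699 0.018 ]
 [0.4629 0.1598 0.018 ]]
peeler [[0.6212 0.1131 0.01  ]
 [0.7542 0.1352 0.01  ]]
shelf edge z? [array([[ 0.756 ,  0.1567,  0.    ],
       [ 0.7608, -0.0294,  0.    ]]), array([[ 0.7221,  0.1336,  0.1   ],
       [ 0.7256, -0.0041,  0.1   ]]), array([[0.7051, 0.1221, 0.15  ],
       [0.708 , 0.0085, 0.15  ]]), array([[0.6881, 0.1105, 0.2   ],
       [0.6905, 0.0211, 0.2   ]])]
wrist lid 0.71 21804 [93.8, 96.4, 268.4, 278.1]
 minrect ((0.46594876050949097, 0.015498943626880646), (0.19928714632987976, 0.19867762923240662), 86.62844848632812) ((0.466031014919281, 0.015367955900728703), 0.10081631690263748)
wrist spatula 0.56 7003 [91.7, 11.5, 353.8, 82.0]
 minrect ((519.3756103515625, 172.61471557617188), (271.2006
[... 508 characters left out ...]
606 [360.9, 146.4, 456.4, 223.4]
side lid 0.93 2153 [314.7, 221.9, 390.7, 259.8]
 minrect ((0.46648159623146057, 0.012206301093101501), (0.19744965434074402, 0.19423621892929077), 61.79827117919922) ((0.4662655293941498, 0.01451986376196146), 0.1010107696056366)
side spatula 0.74 1007 [254.8, 247.0, 358.3, 281.2]
 minrect ((523.1064453125, 168.80178833007812), (275.3352966308594, 50.413700103759766), 7.9364705085754395)
side pan 0.62 3817 [353.5, 159.5, 440.3, 220.9]
scene [[ 0.5494 -0.1744  0.115 ]
 [ 0.3898 -0.2742  0.115 ]
 [ 0.5314 -0.3071  0.115 ]
 [ 0.4334 -0.1633  0.115 ]]
side [[ 0.5312 -0.1384  0.115 ]
 [ 0.3722 -0.2311  0.115 ]
 [ 0.5073 -0.3194  0.115 ]
 [ 0.4078 -0.089   0.115 ]]
```

```bash
python3 - <<'E'
from rig import *; import cv2
for n,(x,y,w,h) in {"scene":(220,80,240,180),"side":(220,100,240,180)}.items():
    i=get_image(n)["color"][:,:,::-1]; cv2.imwrite(f"pics/{n}_z.png",cv2.resize(i[y:y+h,x:x+w],(800,600),interpolation=cv2.INTER_CUBIC))
E
```

```text
(no output)
```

View pics/scene_z.png

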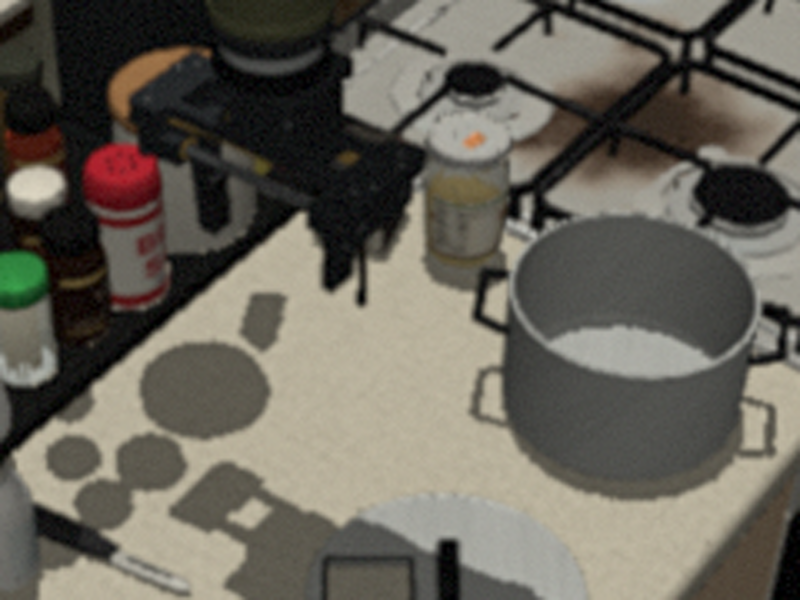

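View pics/side_z.png

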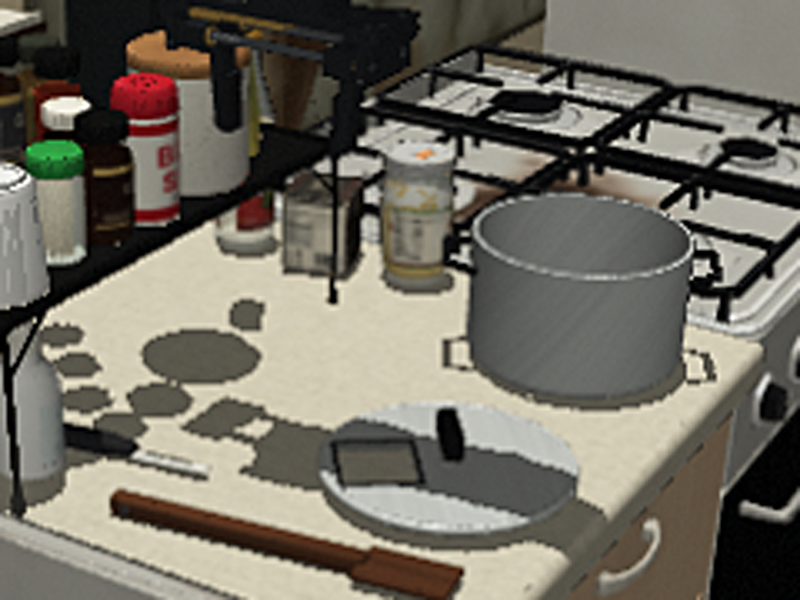

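```bash
python3 - <<'E'
from rig import *; from h import *
np.set_printoptions(precision=4,suppress=True)
a=np.linspace(0,2*np.pi,400)
C={n:cam(get_image(n)) for n in("scene","side","wrist")}
off={"scene":(220,80),"side":(220,100)}
obs={"scene":(507,758,213,378),"side":(469,694,193,279)}
def res(p,names):
    o=[]
    for n in names:
        P=np.c_[p[0]+.095*np.cos(a),p[1]+.095*np.sin(a),np.full(400,.115)]
        q=(proj(C[n],P)-off[n])/0.3
        o+=list(np.array([q[:,0].min(),q[:,0].max(),q[:,1].min(),q[:,1].max()])-obs[n])
    return np.array(o)
for ns in (["scene"],["side"],["scene","side"]):
    s=least_squares(res,[.47,-.23],args=(ns,)); print(ns,s.x,s.fun)
# shelf
z=lambda n,X,Y:(off[n][0]+X*.3,off[n][1]+Y*.3)
print("leg foot far(side)",unproj(C["side"],[z("side",335,298)],0))
print("leg foot near scene",unproj(C["scene"],[(214,268)],0),"side",unproj(C["side"],[(224,254)],0))
# shelf corner top above near foot: find z
for zz in (.1,.15,.2): print(zz,unproj(C["scene"],[(208,226)],zz), unproj(C["side"],[z("side",0,345)],zz))
print("mustard",unproj(C["side"],[z("side",418,282)],0),"worktop edge",unproj(C["scene"],[(400,307),(468,228)],0))
print("handles", unproj(C["scene"],[z("scene",480,300),z("scene",785,340)],.09))
E
```

```text
['scene'] [ 0.4778 -0.2415] [-1.373   1.4057 -1.3942  0.9973]
['side'] [ 0.4786 -0.2432] [ 0.6346 -0.6417  0.4465 -0.194 ]
['scene', 'side'] [ 0.478  -0.2419] [-1.3279  1.4063 -1.698   0.6338  0.5304 -0.5627  1.0163  0.5151]
leg foot far(side) [[ 0.713  -0.2319  0.    ]]
leg foot near scene [[0.7195 0.2264 0.    ]] side [[0.7125 0.2325 0.    ]]
0.1 [[0.7495 0.1968 0.1   ]] [[0.7668 0.1734 0.1   ]]
0.15 [[0.7112 0.2279 0.15  ]] [[0.697  0.2514 0.15  ]]
0.2 [[0.6728 0.2589 0.2   ]] [[0.6272 0.3295 0.2   ]]
mustard [[ 0.6664 -0.3078  0.    ]] worktop edge [[ 0.3074  0.0593  0.    ]
 [ 0.2979 -0.2546  0.    ]]
handles [[ 0.578  -0.1886  0.09  ]
 [ 0.3705 -0.2915  0.09  ]]
```

```bash
cat >> h.py <<'E'
def plan(target,yaw,n,cur=None,cyaw=None):
    """rows (multiple of 5) from measured/cmd pose to target, straight line, even yaw"""
    p=np.array(cur,float);t=np.array(target,float);y=cyaw
    dy=(yaw-cyaw+np.pi)%(2*np.pi)-np.pi
    st=(t-p)/n; out=[]
    q=p.copy()
    for k in range(n):
        d=round(-dy/n,3)
        goal=p+st*(k+1); w=goal-q
        l=[round(w[0]*np.cos(y)+w[1]*np.sin(y),3),round(w[0]*np.sin(y)-w[1]*np.cos(y),3),round(-w[2],3)]
        q=q+np.array([l[0]*np.cos(y)+l[1]*np.sin(y),l[0]*np.sin(y)-l[1]*np.cos(y),-l[2]])
        y-=d; out.append(l+[d])
    print("end",q.round(4),round(y,4)); 
    for i in range(0,n,5): print(out[i:i+5])
    return q,y
def go(target,yaw_deg,n):
    from rig import read_state
    s=read_state(); print("t",s["clock"],s["tcp_pos"].round(4),s["tcp_rot"].round(4),"op",s["opening"],"F",s["wrist_force"].round(2))
    return plan(target,np.radians(yaw_deg),n,s["tcp_pos"],s["tcp_rot"][2])
E
python3 -c "
from h import *
go((.466,.0155,.15),126.5,5)"
```

```text
t 2.3 [0.625  0.     0.2557] [ 3.1415 -0.      1.5708] op 0.08834962531344434 F [-0.22 -0.15 -0.23]
end [0.4657 0.0153 0.1497] 2.2058
[[np.float64(0.003), np.float64(-0.032), np.float64(0.021), np.float64(-0.127)], [np.float64(0.007), np.float64(-0.031), np.float64(0.021), np.float64(-0.127)], [np.float64(0.011), np.float64(-0.03), np.float64(0.021), np.float64(-0.127)], [np.float64(0.015), np.float64(-0.028), np.float64(0.022), np.float64(-0.127)], [np.float64(0.018), np.float64(-0.027), np.float64(0.021), np.float64(-0.127)]]
```

{"fn": "drive_tool", "kwargs": {
  "steps": [
    [0.003, -0.032, 0.021, -0.127],
    [0.007, -0.031, 0.021, -0.127],
    [0.011, -0.03, 0.021, -0.127],
    [0.015, -0.028, 0.022, -0.127],
    [0.018, -0.027, 0.021, -0.127]
  ],
  "jaw": 1
}}

```text
clock: 2.8
tcp_pos: [0.4648, 0.0155, 0.1494]
tcp_rot: [3.14, -0.0, 2.211]
wrist_force: [1.2, -0.6, -1.1]
opening: 0.0875
```

{"fn": "drive_tool", "kwargs": {
  "steps": [
    [0, 0, 0, 0],
    [0, 0, 0, 0],
    [0, 0, 0, 0],
    [0, 0, 0, 0],
    [0, 0, 0, 0]
  ]
}}

```text
clock: 3.3
tcp_pos: [0.4669, 0.0153, 0.1502]
tcp_rot: [3.14, 0.001, 2.205]
wrist_force: [0.3, -1.2, 0.7]
opening: 0.0885
```

```bash
sed -i 's/out.append(l+\[d\])/out.append([float(v) for v in l+[d]])/' h.py; python3 - <<'E'
from rig import *; from h import *
go((.466,.0155,.044),126.5,5)
w=get_image("wrist"); cv2.imwrite("pics/w1.png",w["color"][:,:,::-1]); c=cam(w)
print(proj(c,[(.466,.0155,.053)]), c["t"])
m=masks_of("wrist","lid")
if m:
    print(m[0]["conf"],m[0]["bbox"])
E
```

```text
t 3.3 [0.4669 0.0153 0.1502] [3.1396e+00 1.1000e-03 2.2049e+00] op 0.08852541330536506 F [ 0.28 -1.18  0.67]
end [0.4655 0.0155 0.0442] 2.2099
[[0.0, -0.0, 0.021, -0.001], [0.0, -0.0, 0.021, -0.001], [0.0, -0.0, 0.022, -0.001], [0.001, -0.001, 0.021, -0.001], [-0.0, 0.0, 0.021, -0.001]]
[[321.93074123 242.98729473]] [0.42717404 0.06990039 0.27942406]
0.63 [200.9, 99.0, 446.2, 326.4]
```

View pics/w1.png

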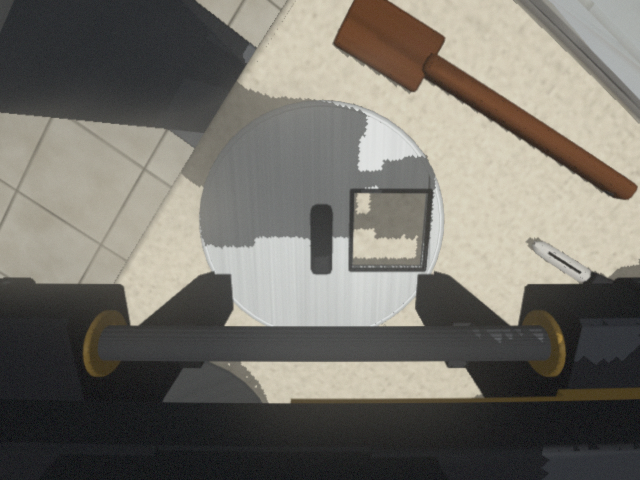

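{"fn": "drive_tool", "kwargs": {
  "steps": [
    [0, 0, 0.021, 0],
    [0, 0, 0.021, 0],
    [0, 0, 0.021, 0],
    [0.001, 0, 0.021, 0],
    [0, 0, 0.021, 0]
  ]
}}

```text
clock: 3.9
tcp_pos: [0.4656, 0.0163, 0.044]
tcp_rot: [3.141, 0.0, 2.206]
wrist_force: [-0.4, 0.2, -0.5]
opening: 0.0883
```

{"fn": "drive_tool", "kwargs": {
  "steps": [
    [0, 0, 0, 0],
    [0, 0, 0, 0],
    [0, 0, 0, 0],
    [0, 0, 0, 0],
    [0, 0, 0, 0]
  ],
  "jaw": -1,
  "squeeze": 40
}}

```text
clock: 4.4
tcp_pos: [0.4655, 0.016, 0.0455]
tcp_rot: [3.14, 0.001, 2.205]
wrist_force: [0.3, -0.2, -0.1]
opening: 0.0502
```

{"fn": "drive_tool", "kwargs": {
  "steps": [
    [0, 0, 0, 0],
    [0, 0, 0, 0],
    [0, 0, 0, 0],
    [0, 0, 0, 0],
    [0, 0, 0, 0]
  ]
}}

```text
clock: 4.9
tcp_pos: [0.4649, 0.0159, 0.0447]
tcp_rot: [-3.141, 0.0, 2.206]
wrist_force: [0.2, -0.2, 1.0]
opening: 0.0157
```

{"fn": "drive_tool", "kwargs": {
  "steps": [
    [0, 0, -0.02, 0],
    [0, 0, -0.04, 0],
    [0, 0, -0.04, 0],
    [0, 0, -0.04, 0],
    [0, 0, -0.03, 0]
  ]
}}

```text
clock: 5.4
tcp_pos: [0.4649, 0.0159, 0.2167]
tcp_rot: [3.141, 0.0, 2.206]
wrist_force: [0.1, 0.7, -3.1]
opening: 0.0155
```

```bash
python3 -c "
from h import *
go((.478,-.242,.215),150,10)"
```

```text
t 5.4 [0.4649 0.0159 0.2167] [3.1408e+00 4.0000e-04 2.2057e+00] op 0.015472117770629335 F [ 0.07  0.75 -3.14]
end [ 0.4779 -0.2416  0.2147] 2.6157
[[-0.022, -0.014, 0.0, -0.041], [-0.02, -0.015, 0.0, -0.041], [-0.021, -0.016, 0.001, -0.041], [-0.019, -0.017, -0.0, -0.041], [-0.019, -0.018, -0.0, -0.041]]
[[-0.019, -0.018, 0.0, -0.041], [-0.017, -0.019, 0.0, -0.041], [-0.017, -0.02, 0.0, -0.041], [-0.015, -0.02, 0.001, -0.041], [-0.015, -0.021, -0.0, -0.041]]
```

{"fn": "drive_tool", "kwargs": {
  "steps": [
    [-0.022, -0.014, 0.0, -0.041],
    [-0.02, -0.015, 0.0, -0.041],
    [-0.021, -0.016, 0.001, -0.041],
    [-0.019, -0.017, 0, -0.041],
    [-0.019, -0.018, 0, -0.041]
  ]
}}

```text
clock: 5.9
tcp_pos: [0.4703, -0.114, 0.2132]
tcp_rot: [-3.141, -0.001, 2.413]
wrist_force: [0.6, 0.0, -3.9]
opening: 0.0156
```

{"fn": "drive_tool", "kwargs": {
  "steps": [
    [-0.019, -0.018, 0.0, -0.041],
    [-0.017, -0.019, 0.0, -0.041],
    [-0.017, -0.02, 0.0, -0.041],
    [-0.015, -0.02, 0.001, -0.041],
    [-0.015, -0.021, 0, -0.041]
  ]
}}

```text
clock: 6.4
tcp_pos: [0.477, -0.2424, 0.212]
tcp_rot: [-3.141, -0.002, 2.617]
wrist_force: [-0.1, 0.6, -2.9]
opening: 0.0157
```

{"fn": "drive_tool", "kwargs": {
  "steps": [
    [0, 0, 0, 0],
    [0, 0, 0, 0],
    [0, 0, 0, 0],
    [0, 0, 0, 0],
    [0, 0, 0, 0]
  ]
}}

```text
clock: 6.9
tcp_pos: [0.4782, -0.2405, 0.2128]
tcp_rot: [3.141, -0.0, 2.617]
wrist_force: [-0.1, -0.3, -1.6]
opening: 0.0159
```

```bash
python3 - <<'E'
from rig import *; from h import *
go((.478,-.242,.155),150,5)
a=np.linspace(0,2*np.pi,400)
for n,(x,y,w,h) in {"scene":(300,80,200,150),"side":(300,100,200,150)}.items():
    g=get_image(n); i=g["color"][:,:,::-1].copy(); c=cam(g); p=read_state()["tcp_pos"]
    i=cv2.resize(i[y:y+h,x:x+w],(800,600),interpolation=cv2.INTER_CUBIC)
    for cx,cy,r,z,col in((.478,-.242,.095,.115,(0,0,255)),(.478,-.242,.095,.0,(0,0,255)),(p[0],p[1],.098,p[2]-.027,(0,255,0))):
        q=(proj(c,np.c_[cx+r*np.cos(a),cy+r*np.sin(a),0*a+z])-[x,y]+.5)*4
        cv2.polylines(i,[q.astype(np.int32)],True,col,1)
    cv2.imwrite(f"pics/{n}2.png",i)
E
```

```text
t 6.9 [ 0.4782 -0.2405  0.2128] [ 3.1414e+00 -2.0000e-04  2.6174e+00] op 0.015924716086868858 F [-0.08 -0.34 -1.63]
end [ 0.4786 -0.2419  0.1548] 2.6174
[[-0.0, -0.0, 0.012, -0.0], [-0.0, -0.001, 0.011, -0.0], [-0.0, 0.0, 0.012, -0.0], [-0.0, -0.0, 0.011, -0.0], [-0.001, -0.0, 0.012, -0.0]]
```

View pics/scene2.png

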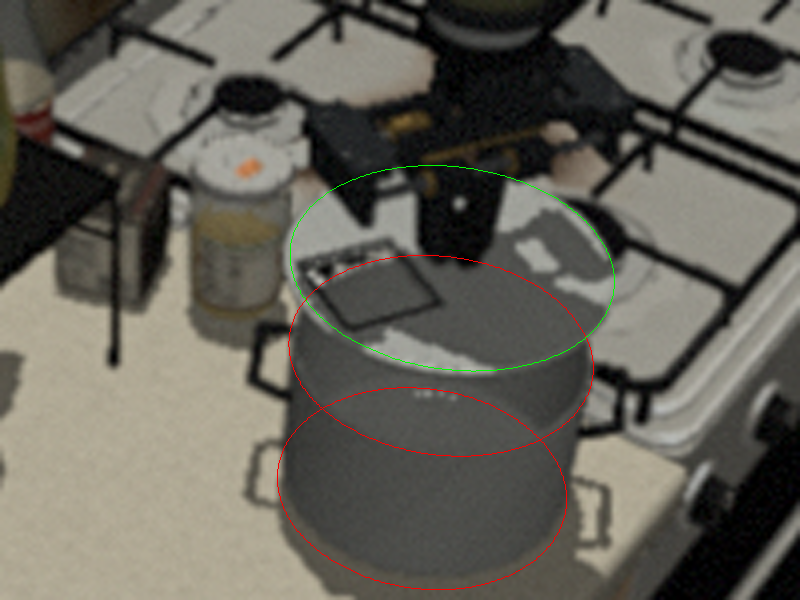

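View pics/side2.png

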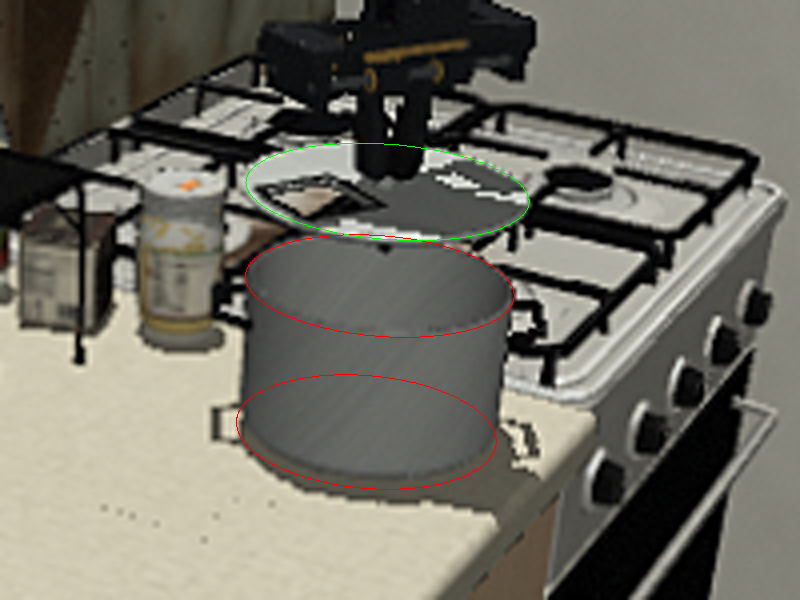

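{"fn": "drive_tool", "kwargs": {
  "steps": [
    [0, 0, 0.012, 0],
    [0, 0.001, 0.012, 0],
    [0, 0, 0.012, 0],
    [0, 0, 0.012, 0],
    [0, 0, 0.007, 0]
  ]
}}

```text
clock: 7.5
tcp_pos: [0.4779, -0.2404, 0.156]
tcp_rot: [-3.141, -0.002, 2.616]
wrist_force: [-0.4, 0.2, -2.2]
opening: 0.0157
```

{"fn": "drive_tool", "kwargs": {
  "steps": [
    [0, 0, 0.003, 0],
    [0, 0, 0.003, 0],
    [0, 0, 0.002, 0],
    [0, 0, 0, 0],
    [0, 0, 0, 0]
  ]
}}

```text
clock: 8.0
tcp_pos: [0.4788, -0.2407, 0.15]
tcp_rot: [3.141, 0.001, 2.616]
wrist_force: [-0.9, -0.1, -2.7]
opening: 0.0158
```

```bash
python3 - <<'E'
from rig import *; from h import *
go((.478,-.242,.155),150,5)
for n,(x,y,w,h) in {"scene":(300,80,200,150),"side":(300,100,200,150)}.items():
    g=get_image(n); i=g["color"][:,:,::-1].copy()
    cv2.imwrite(f"pics/{n}3.png",cv2.resize(i[y:y+h,x:x+w],(800,600),interpolation=cv2.INTER_CUBIC))
E
```

```text
t 8.0 [ 0.4788 -0.2407  0.15  ] [3.1414e+00 7.0000e-04 2.6158e+00] op 0.01581263696132602 F [-0.93 -0.09 -2.7 ]
end [ 0.4778 -0.2424  0.155 ] 2.6158
[[0.0, -0.0, -0.001, -0.0], [0.0, -0.001, -0.001, -0.0], [0.0, 0.0, -0.001, -0.0], [0.0, -0.0, -0.001, -0.0], [0.0, -0.001, -0.001, -0.0]]
```

View pics/side3.png

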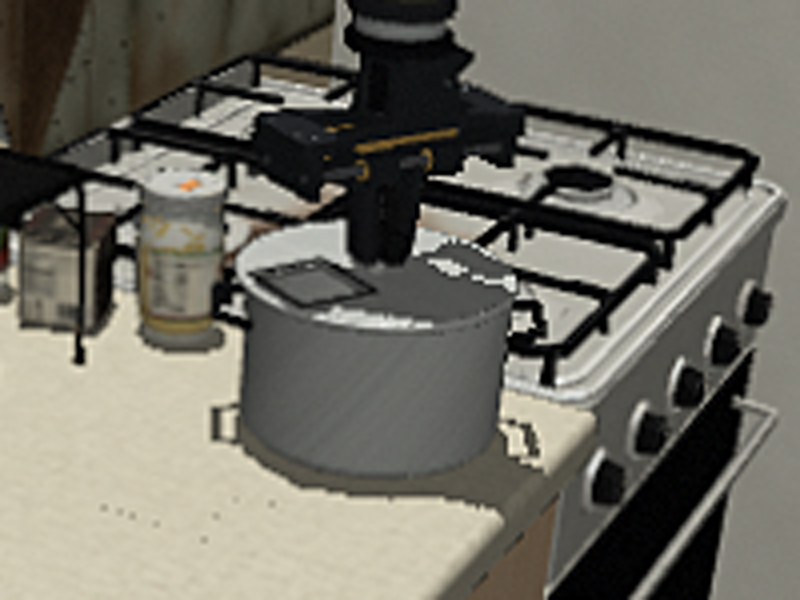

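View pics/scene3.png

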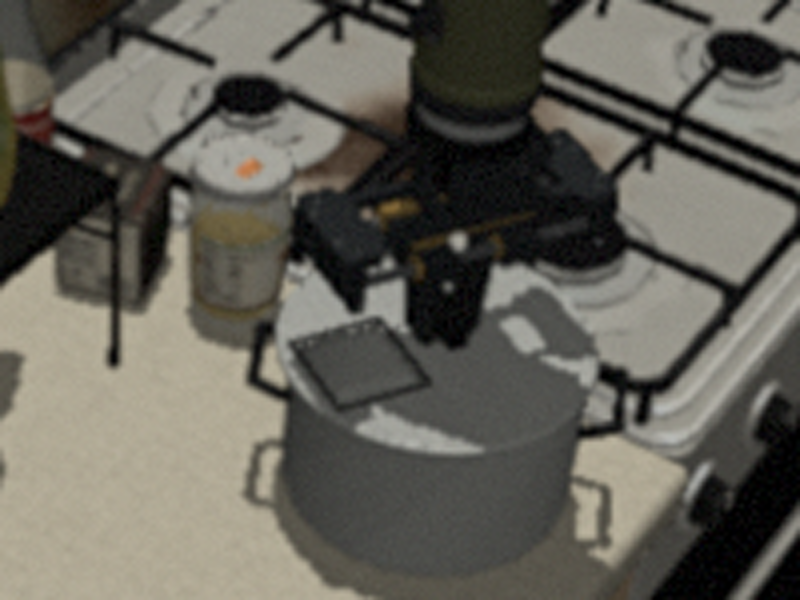

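{"fn": "drive_tool", "kwargs": {
  "steps": [
    [0, 0, 0.001, 0],
    [0, 0, 0.001, 0],
    [0, 0, 0.001, 0],
    [0, 0, 0, 0],
    [0, 0, 0, 0]
  ]
}}

```text
clock: 8.6
tcp_pos: [0.4787, -0.2406, 0.1478]
tcp_rot: [-3.141, 0.001, 2.616]
wrist_force: [-2.8, 0.6, 7.6]
opening: 0.0157
```

Contact felt; release. The fingers must open only moderately, then rise.

{"fn": "drive_tool", "kwargs": {
  "steps": [
    [0, 0, 0, 0],
    [0, 0, 0, 0],
    [0, 0, 0, 0],
    [0, 0, 0, 0],
    [0, 0, 0, 0]
  ],
  "jaw": 0.2
}}

```text
clock: 9.1
tcp_pos: [0.4786, -0.2406, 0.1467]
tcp_rot: [3.141, 0.0, 2.616]
wrist_force: [-0.3, -0.0, 0.5]
opening: 0.0521
```

{"fn": "drive_tool", "kwargs": {
  "steps": [
    [0, 0, -0.01, 0],
    [0, 0, -0.03, 0],
    [0, 0, -0.04, 0],
    [0, 0, -0.04, 0],
    [0, 0, -0.03, 0]
  ]
}}

```text
clock: 9.6
tcp_pos: [0.479, -0.2404, 0.2999]
tcp_rot: [3.141, 0.003, 2.616]
wrist_force: [0.4, -0.4, -1.1]
opening: 0.0531
```

```bash
python3 - <<'E'
from rig import *; from h import *
np.set_printoptions(precision=4,suppress=True)
go((.625,.188,.25),8,15)
a=np.linspace(0,2*np.pi,400)
for n,(x,y,w,h) in {"scene":(300,80,200,150),"side":(300,100,200,150),"wrist":(0,0,640,480)}.items():
    g=get_image(n); i=g["color"][:,:,::-1].copy(); c=cam(g)
    s=800/w
    i=cv2.resize(i[y:y+h,x:x+w],(800,600),interpolation=cv2.INTER_CUBIC)
    for cx,cy,r,z,col in((.4785,-.241,.098,.121,(0,255,0)),(.4785,-.241,.095,.0,(0,0,255))):
        q=(proj(c,np.c_[cx+r*np.cos(a),cy+r*np.sin(a),0*a+z])-[x,y]+.5)*s
        cv2.polylines(i,[q.astype(np.int32)],True,col,1)
    cv2.imwrite(f"pics/{n}4.png",i)
E
```

```text
t 9.6 [ 0.479  -0.2404  0.2999] [3.1408 0.0026 2.6162] op 0.05312182897192878 F [ 0.43 -0.37 -1.11]
end [0.6245 0.1882 0.2499] 0.1412
[[0.006, 0.03, 0.003, 0.165], [0.011, 0.028, 0.004, 0.165], [0.015, 0.026, 0.003, 0.165], [0.019, 0.023, 0.003, 0.165], [0.023, 0.02, 0.004, 0.165]]
[[0.026, 0.016, 0.003, 0.165], [0.027, 0.011, 0.003, 0.165], [0.03, 0.007, 0.004, 0.165], [0.03, 0.001, 0.003, 0.165], [0.03, -0.003, 0.003, 0.165]]
[[0.029, -0.008, 0.004, 0.165], [0.027, -0.013, 0.003, 0.165], [0.025, -0.017, 0.003, 0.165], [0.022, -0.021, 0.004, 0.165], [0.017, -0.025, 0.003, 0.165]]
```

View pics/side4.png

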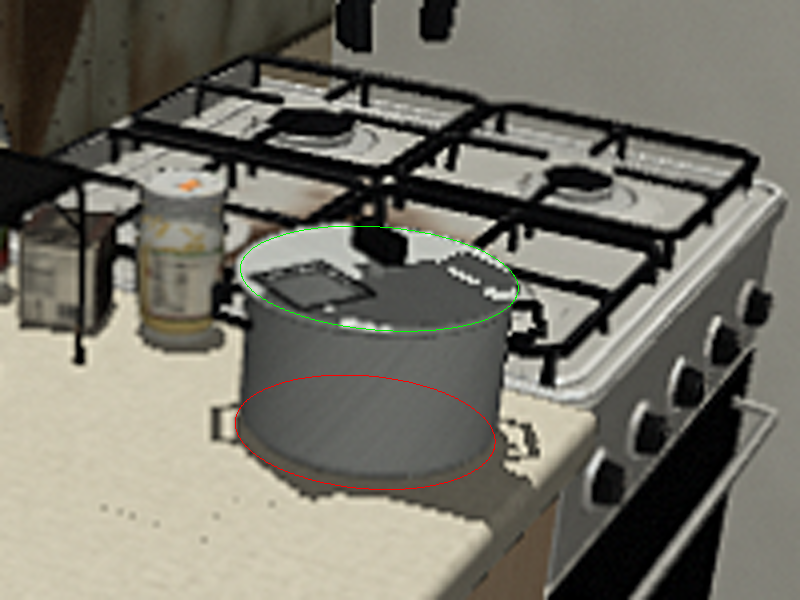

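View pics/scene4.png

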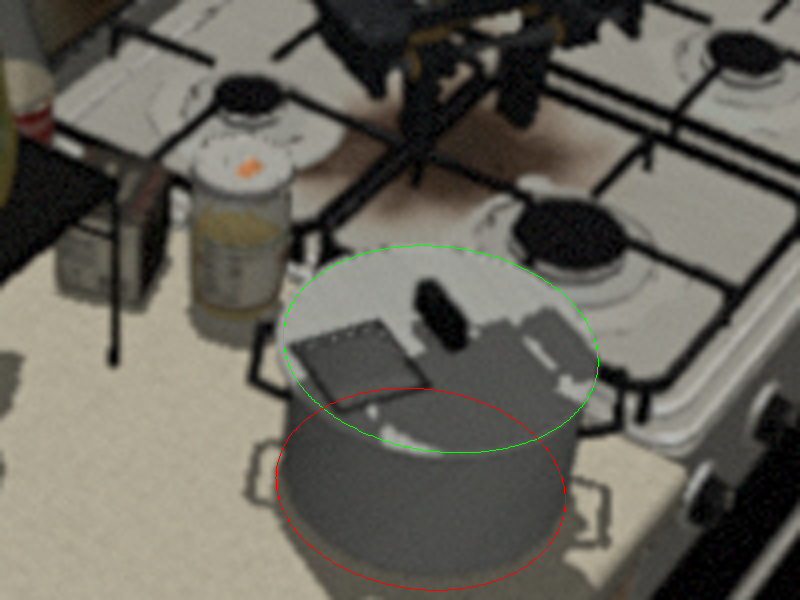

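View pics/wrist4.png

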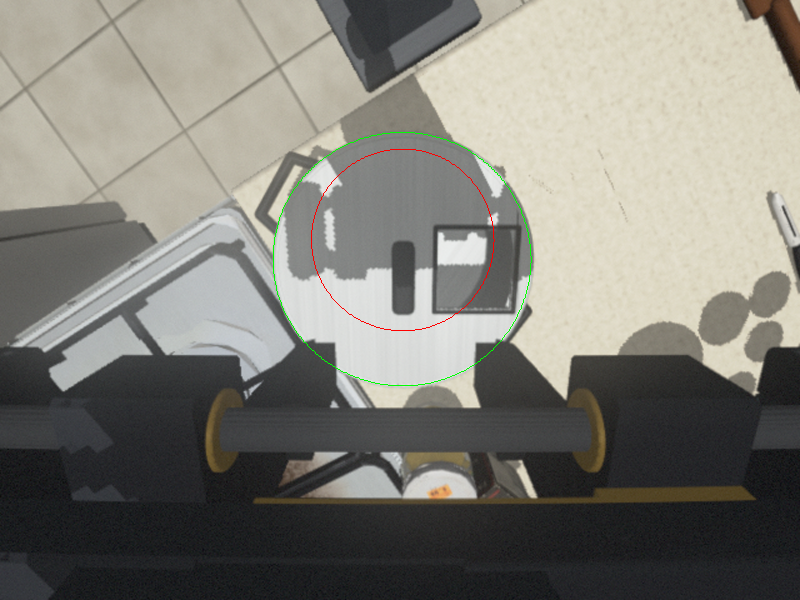

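```bash
python3 -c "
from h import *
go((.620,.187,.20),7.7,20)"
```

```text
t 9.75 [ 0.4796 -0.2408  0.2991] [3.1409 0.0048 2.6156] op 0.053293716849140284 F [-0.37  0.34  0.13]
end [0.6202 0.1871 0.2001] 0.1356
[[0.005, 0.022, 0.005, 0.124], [0.007, 0.021, 0.005, 0.124], [0.01, 0.021, 0.005, 0.124], [0.012, 0.018, 0.005, 0.124], [0.015, 0.017, 0.005, 0.124]]
[[0.017, 0.016, 0.005, 0.124], [0.018, 0.013, 0.005, 0.124], [0.02, 0.01, 0.005, 0.124], [0.021, 0.009, 0.005, 0.124], [0.022, 0.005, 0.005, 0.124]]
[[0.022, 0.003, 0.005, 0.124], [0.022, -0.0, 0.004, 0.124], [0.023, -0.003, 0.005, 0.124], [0.022, -0.005, 0.005, 0.124], [0.02, -0.009, 0.005, 0.124]]
[[0.02, -0.01, 0.005, 0.124], [0.018, -0.014, 0.005, 0.124], [0.017, -0.015, 0.005, 0.124], [0.015, -0.017, 0.005, 0.124], [0.012, -0.019, 0.005, 0.124]]
```

{"fn": "drive_tool", "kwargs": {
  "steps": [
    [0.005, 0.022, 0, 0.124],
    [0.007, 0.021, 0, 0.124],
    [0.01, 0.021, 0, 0.124],
    [0.012, 0.018, 0, 0.124],
    [0.015, 0.017, 0, 0.124]
  ],
  "jaw": 0
}}

```text
clock: 10.25
tcp_pos: [0.5124, -0.1331, 0.2954]
tcp_rot: [-3.139, -0.001, 1.991]
wrist_force: [0.4, 0.4, 0.7]
opening: 0.0442
```

{"fn": "drive_tool", "kwargs": {
  "steps": [
    [0.017, 0.016, 0, 0.124],
    [0.018, 0.013, 0, 0.124],
    [0.02, 0.01, 0, 0.124],
    [0.021, 0.009, 0, 0.124],
    [0.022, 0.005, 0, 0.124]
  ]
}}

```text
clock: 10.75
tcp_pos: [0.5479, -0.0254, 0.2954]
tcp_rot: [-3.139, 0.001, 1.371]
wrist_force: [0.6, -0.3, 0.7]
opening: 0.0439
```

{"fn": "drive_tool", "kwargs": {
  "steps": [
    [0.022, 0.003, 0.005, 0.124],
    [0.022, 0, 0.005, 0.124],
    [0.023, -0.003, 0.005, 0.124],
    [0.022, -0.005, 0.005, 0.124],
    [0.02, -0.009, 0.005, 0.124]
  ]
}}

```text
clock: 11.25
tcp_pos: [0.5826, 0.0808, 0.2701]
tcp_rot: [-3.14, 0.003, 0.751]
wrist_force: [0.1, 0.8, 0.5]
opening: 0.044
```

{"fn": "drive_tool", "kwargs": {
  "steps": [
    [0.02, -0.01, 0.015, 0.124],
    [0.018, -0.014, 0.015, 0.124],
    [0.017, -0.015, 0.015, 0.124],
    [0.015, -0.017, 0.015, 0.124],
    [0.012, -0.019, 0.015, 0.124]
  ]
}}

```text
clock: 11.75
tcp_pos: [0.6183, 0.1877, 0.1946]
tcp_rot: [3.14, 0.003, 0.131]
wrist_force: [0.4, -0.2, -0.3]
opening: 0.0442
```

{"fn": "drive_tool", "kwargs": {
  "steps": [
    [0, 0, 0, 0],
    [0, 0, 0, 0],
    [0, 0, 0, 0],
    [0, 0, 0, 0],
    [0, 0, 0, 0]
  ]
}}

```text
clock: 12.25
tcp_pos: [0.6194, 0.186, 0.1975]
tcp_rot: [3.141, -0.001, 0.135]
wrist_force: [0.1, -0.0, -0.0]
opening: 0.0442
```

```bash
python3 - <<'E'
from rig import *; from h import *
np.set_printoptions(precision=4,suppress=True)
go((.622,.187,.020),7.7,10)
g=get_image("wrist"); c=cam(g); i=g["color"][:,:,::-1].copy()
q=proj(c,[(.6235,.187,.018),(.389,.154,.012)]); print(q)
for p in q: cv2.circle(i,tuple(int(v) for v in p),4,(0,255,0),1)
cv2.imwrite("pics/w5.png",i)
E
```

```text
t 12.25 [0.6194 0.186  0.1975] [ 3.1414 -0.001   0.1347] op 0.044167015904396985 F [ 0.1  -0.05 -0.01]
end [0.6222 0.1874 0.0195] 0.1347
[[0.0, -0.0, 0.018, 0.0], [0.001, -0.0, 0.018, 0.0], [-0.0, -0.0, 0.017, 0.0], [0.0, -0.0, 0.018, 0.0], [0.0, -0.0, 0.018, 0.0]]
[[0.001, -0.0, 0.018, 0.0], [-0.0, -0.0, 0.017, 0.0], [0.0, -0.001, 0.018, 0.0], [0.0, 0.0, 0.018, 0.0], [0.001, 0.0, 0.018, 0.0]]
[[324.2311 215.0096]
 [325.4128 414.3673]]
```

View pics/w5.png

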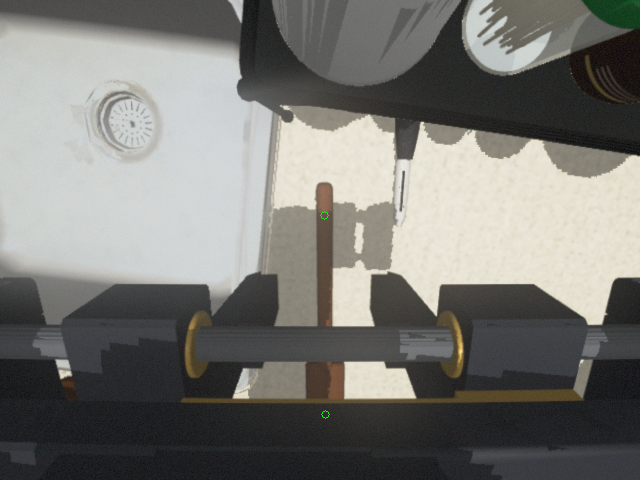

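{"fn": "drive_tool", "kwargs": {
  "steps": [
    [-0.001, 0, 0.03, 0],
    [-0.001, 0, 0.03, 0],
    [-0.001, 0, 0.03, 0],
    [-0.001, 0, 0.03, 0],
    [0, 0, 0.03, 0]
  ]
}}

```text
clock: 12.8
tcp_pos: [0.6152, 0.1864, 0.046]
tcp_rot: [-3.141, -0.001, 0.136]
wrist_force: [-0.4, -0.0, 0.6]
opening: 0.0439
```

{"fn": "drive_tool", "kwargs": {
  "steps": [
    [0, 0, 0.015, 0],
    [0, 0, 0.01, 0],
    [0, 0, 0.003, 0],
    [0, 0, 0, 0],
    [0, 0, 0, 0]
  ]
}}

```text
clock: 13.3
tcp_pos: [0.616, 0.187, 0.02]
tcp_rot: [-3.141, -0.002, 0.136]
wrist_force: [-0.1, -0.2, -1.3]
opening: 0.044
```

{"fn": "drive_tool", "kwargs": {
  "steps": [
    [0, 0, 0, 0],
    [0, 0, 0, 0],
    [0, 0, 0, 0],
    [0, 0, 0, 0],
    [0, 0, 0, 0]
  ],
  "jaw": -1,
  "squeeze": 3
}}

```text
clock: 13.8
tcp_pos: [0.6152, 0.1867, 0.019]
tcp_rot: [3.142, -0.0, 0.136]
wrist_force: [0.0, -0.3, 2.6]
opening: 0.0162
```

{"fn": "drive_tool", "kwargs": {
  "steps": [
    [0, 0, 0, 0],
    [0, 0, 0, 0],
    [0, 0, 0, 0],
    [0, 0, 0, 0],
    [0, 0, 0, 0]
  ]
}}

```text
clock: 14.3
tcp_pos: [0.6153, 0.1868, 0.019]
tcp_rot: [-3.142, -0.0, 0.136]
wrist_force: [0.8, 0.2, 4.1]
opening: 0.0161
```

```bash
python3 -c "
from rig import *
s=read_state();print(s['tcp_pos'],s['opening'],s['wrist_force'])
import numpy as np
L=.232;p=None
for i in range(0,21):
  a=np.radians(45)*i/20; q=(L*(1-np.cos(a)),L*np.sin(a))
  if p: print(round(q[0]-p[0],4),round(q[1]-p[1],4),end=' | ')
  p=q
"
```

```text
[0.61525097 0.18675088 0.01900266] 0.016085402145787703 [0.75692917 0.16471282 4.11516944]
0.0002 0.0091 | 0.0005 0.0091 | 0.0009 0.0091 | 0.0012 0.009 | 0.0016 0.009 | 0.002 0.0089 | 0.0023 0.0088 | 0.0026 0.0087 | 0.003 0.0086 | 0.0033 0.0085 | 0.0037 0.0083 | 0.004 0.0082 | 0.0043 0.008 | 0.0046 0.0079 | 0.0049 0.0077 | 0.0052 0.0075 | 0.0055 0.0073 | 0.0058 0.007 | 0.0061 0.0068 | 0.0063 0.0066 |
```

{"fn": "drive_tool", "kwargs": {
  "steps": [
    [0, 0, -0.009, 0],
    [-0.001, 0, -0.009, 0],
    [-0.001, 0, -0.009, 0],
    [-0.001, 0, -0.009, 0],
    [-0.002, 0, -0.009, 0]
  ]
}}

```text
clock: 14.8
tcp_pos: [0.6102, 0.1861, 0.0647]
tcp_rot: [-3.141, -0.001, 0.136]
wrist_force: [0.1, -0.0, -1.0]
opening: 0.0161
```

```bash
cat > look.py <<'E'
import sys
from rig import *; from h import *
tag=sys.argv[1]; np.set_printoptions(precision=4,suppress=True)
s=read_state(); print(s["clock"],s["tcp_pos"],s["tcp_rot"],s["opening"],s["wrist_force"])
ims=[]
for n,(x,y) in {"scene":tuple(map(int,sys.argv[2].split(","))),"side":tuple(map(int,sys.argv[3].split(",")))}.items():
    i=get_image(n)["color"][:,:,::-1]
    ims.append(cv2.resize(i[y:y+150,x:x+200],(800,600),interpolation=cv2.INTER_CUBIC))
    cv2.imwrite(f"pics/{n}_{tag}.png",ims[-1])
E
python3 look.py a 220,180 220,160
```

```text
14.8 [0.6102 0.1861 0.0647] [-3.1415 -0.0005  0.1358] 0.016093538871939653 [ 0.098  -0.0129 -0.9631]
```

View pics/side_a.png

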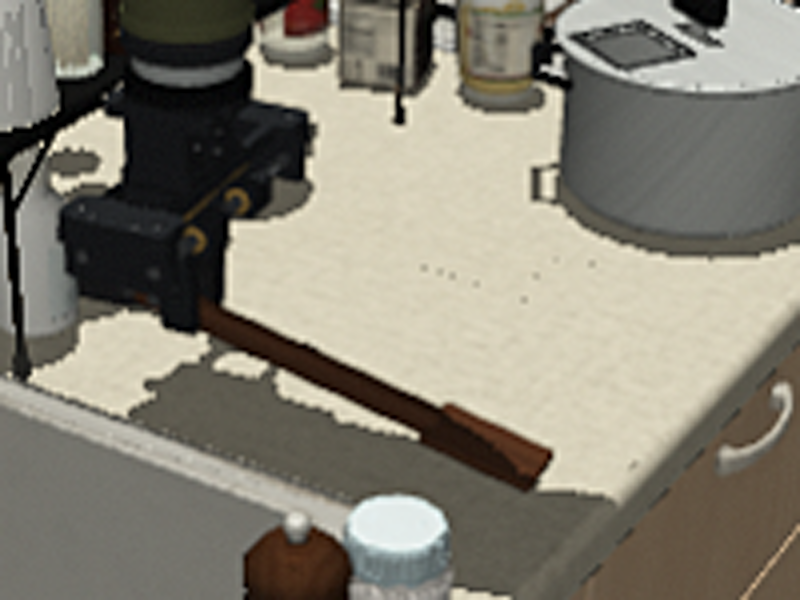

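{"fn": "drive_tool", "kwargs": {
  "steps": [
    [-0.002, 0, -0.009, 0],
    [-0.002, 0, -0.009, 0],
    [-0.003, 0, -0.009, 0],
    [-0.003, 0, -0.009, 0],
    [-0.003, 0, -0.008, 0]
  ]
}}

```text
clock: 15.4
tcp_pos: [0.5971, 0.1843, 0.1087]
tcp_rot: [-3.141, -0.0, 0.136]
wrist_force: [-0.1, -0.4, -0.7]
opening: 0.0159
```

{"fn": "drive_tool", "kwargs": {
  "steps": [
    [-0.004, 0, -0.008, 0],
    [-0.004, 0, -0.008, 0],
    [-0.004, 0, -0.008, 0],
    [-0.005, 0, -0.008, 0],
    [-0.005, 0, -0.008, 0]
  ]
}}

```text
clock: 15.9
tcp_pos: [0.5749, 0.1812, 0.1484]
tcp_rot: [3.142, 0.0, 0.136]
wrist_force: [-0.2, 1.2, -0.3]
opening: 0.0159
```

{"fn": "drive_tool", "kwargs": {
  "steps": [
    [-0.005, 0, -0.0075, 0],
    [-0.0055, 0, -0.0075, 0],
    [-0.006, 0, -0.007, 0],
    [-0.006, 0, -0.007, 0],
    [-0.006, 0, -0.007, 0]
  ]
}}

```text
clock: 16.4
tcp_pos: [0.5466, 0.1774, 0.1843]
tcp_rot: [3.142, 0.0, 0.136]
wrist_force: [0.4, -0.0, 0.0]
opening: 0.016
```

```bash
python3 look.py b 220,180 220,160
```

```text
16.4 [0.5466 0.1774 0.1843] [3.1416 0.0001 0.1358] 0.016016296277210476 [ 0.4477 -0.0434  0.0206]
```

View pics/side_b.png

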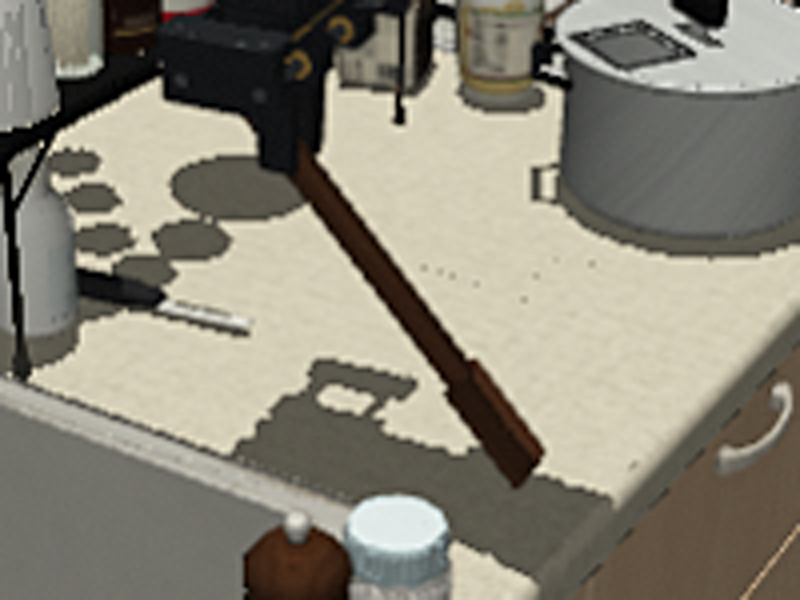

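View pics/scene_b.png

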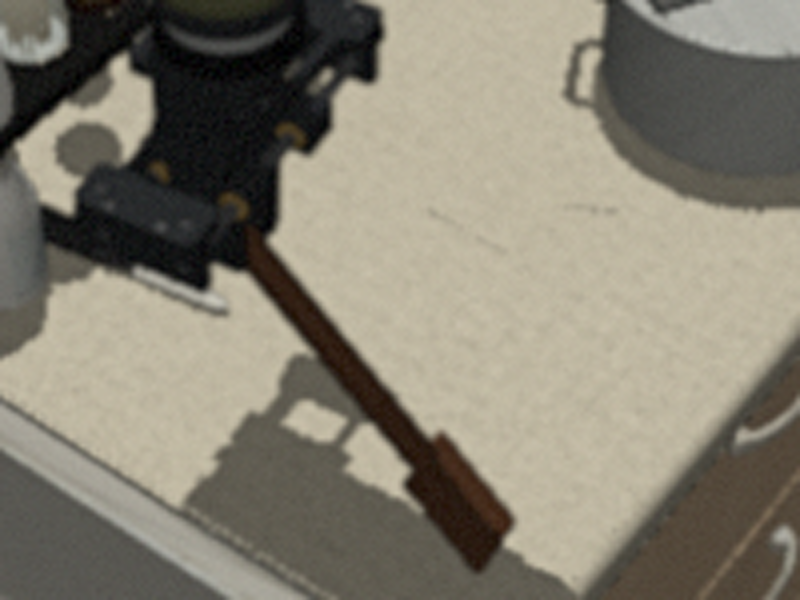

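{"fn": "drive_tool", "kwargs": {
  "steps": [
    [0, 0, 0, 0],
    [0, 0, 0, 0],
    [0, 0, 0, 0],
    [0, 0, 0, 0],
    [0, 0, 0, 0]
  ],
  "squeeze": 50
}}

```text
clock: 17.0
tcp_pos: [0.5476, 0.1775, 0.1838]
tcp_rot: [-3.142, -0.001, 0.136]
wrist_force: [1.1, 0.9, 2.5]
opening: 0.0153
```

{"fn": "drive_tool", "kwargs": {
  "steps": [
    [0, 0, -0.03, 0],
    [0, 0, -0.04, 0],
    [0, 0, -0.04, 0],
    [0, 0, -0.04, 0],
    [0, 0, -0.04, 0]
  ]
}}

```text
clock: 17.5
tcp_pos: [0.5465, 0.1772, 0.3748]
tcp_rot: [3.141, 0.001, 0.136]
wrist_force: [0.4, 0.9, -0.8]
opening: 0.0155
```

{"fn": "drive_tool", "kwargs": {
  "steps": [
    [0, 0, 0, 0],
    [0, 0, 0, 0],
    [0, 0, 0, 0],
    [0, 0, 0, 0],
    [0, 0, 0, 0]
  ]
}}

```text
clock: 18.0
tcp_pos: [0.5466, 0.1773, 0.3724]
tcp_rot: [3.141, 0.003, 0.136]
wrist_force: [0.2, -0.0, -1.1]
opening: 0.0154
```

```bash
python3 look.py c 200,130 220,110
```

```text
18.0 [0.5466 0.1773 0.3724] [3.1409 0.0026 0.1358] 0.015427473261861582 [ 0.1912 -0.0456 -1.1163]
```

View pics/side_c.png

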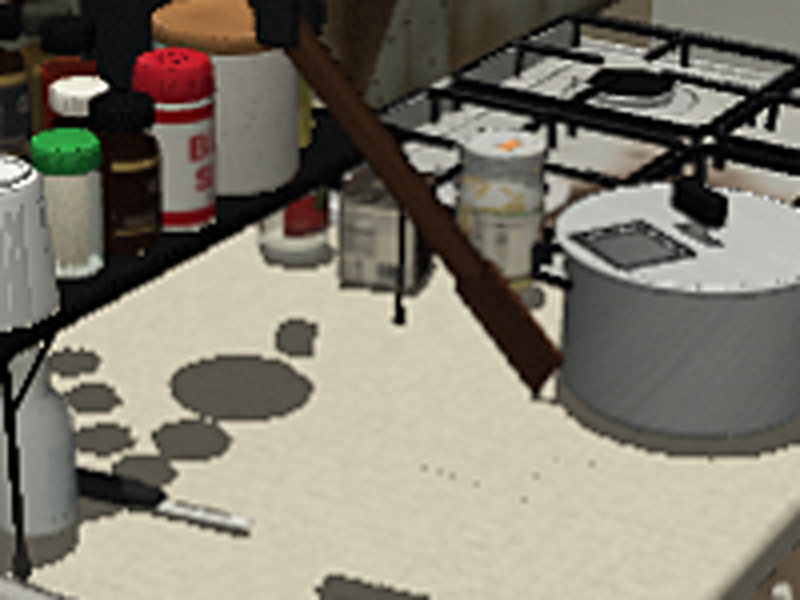

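View pics/scene_c.png

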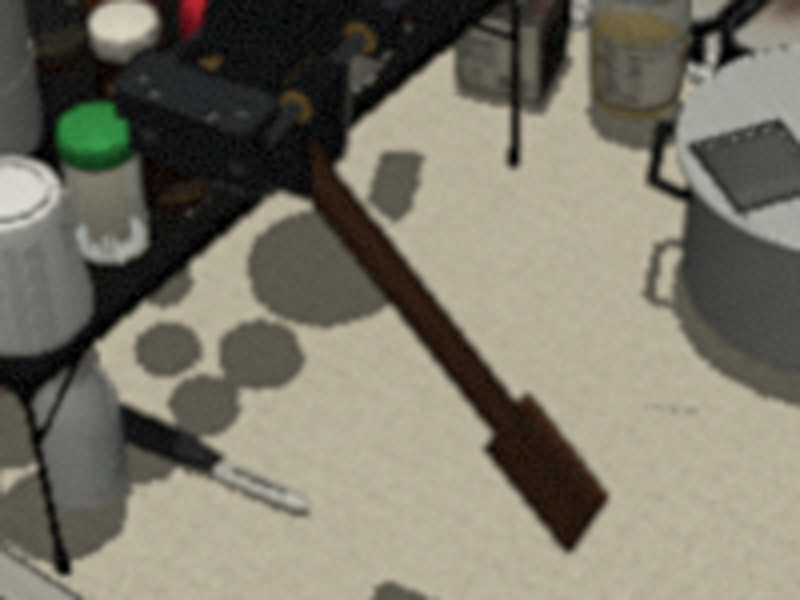

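```bash
cat > fit.py <<'E'
from rig import *; from h import *
np.set_printoptions(precision=4,suppress=True)
def fit(obs,yaw,x0=None):
    # obs: dict cam->list of (u,v,spatula pt)
    C={n:cam(get_image(n)) for n in obs}
    def T(p): return Ro.from_euler("ZYX",[yaw+np.pi+p[5],p[3],p[4]]).as_matrix()
    def res(p):
        o=[]
        for n,l in obs.items():
            X=np.array([a[2] for a in l]); q=proj(C[n],X@T(p).T+p[:3]); o+=list((q-np.array([a[:2] for a in l])).ravel())
        return np.array(o+[p[4]*30,p[5]*60])
    tcp=read_state()["tcp_pos"]
    s=least_squares(res,x0 if x0 is not None else list(tcp+[-.08,0,-.08])+[.8,0,0]); p=s.x
    R=T(p); tip=R@[.135,0,.009]+p[:3]
    print("pitch deg",np.degrees(p[3]),"roll",np.degrees(p[4]),"dyaw",np.degrees(p[5]),"res",np.abs(s.fun).max(),s.fun.round(1))
    Rt=np.array([[np.cos(yaw),np.sin(yaw),0],[np.sin(yaw),-np.cos(yaw),0],[0,0,-1]])
    print("tip",tip,"tip in tool axes",Rt.T@(tip-tcp),"x-axis",R[:,0])
    g=R.T@(tcp-p[:3]); print("tcp in spatula frame",g)
    return p
E
python3 - <<'E'
from fit import *
y=read_state()["tcp_rot"][2]
sc=lambda X,Y:(200+X/4-.375,130+Y/4-.375); sd=lambda X,Y:(220+X/4-.375,110+Y/4-.375)
k=[(.135,-.022,.009),(.135,.022,.009),(.063,-.022,.0125),(.063,.022,.0125)]
fit({"scene":[(*sc(*a),b) for a,b in zip([(568,550),(607,495),(487,448),(528,396)],k)],
"side":[(*sd(*a),b) for a,b in zip([(540,393),(562,360),(457,280),(490,258)],k)]},y)
E
```

```text
pitch deg 46.44850751968758 roll -0.9541261814890819 dyaw 0.3641921146801168 res 1.993674667820585 [ 0.4  1.6  0.5  0.5 -0.4 -0.4 -0.1 -2.  -0.5  0.2  0.6  0.5  0.3  0.6
 -0.7 -1.  -0.5  0.4]
tip [0.3916 0.16   0.1936] tip in tool axes [-0.1565 -0.0039  0.1798] x-axis [-0.6821 -0.0976 -0.7248]
tcp in spatula frame [-0.1031  0.0047  0.0195]
```

```bash
python3 -c "
from h import *
go((.6025,-.026,.355),60,10)"
```

```text
t 18.2 [0.5471 0.1774 0.3733] [3.1413e+00 6.0000e-04 1.3580e-01] op 0.015618992022883962 F [-0.59  0.16 -0.51]
end [ 0.6027 -0.026   0.3553] 1.0458
[[0.003, 0.021, 0.002, -0.091], [0.001, 0.021, 0.002, -0.091], [-0.002, 0.021, 0.002, -0.091], [-0.003, 0.021, 0.001, -0.091], [-0.004, 0.02, 0.002, -0.091]]
[[-0.007, 0.02, 0.002, -0.091], [-0.009, 0.02, 0.002, -0.091], [-0.01, 0.018, 0.002, -0.091], [-0.012, 0.018, 0.002, -0.091], [-0.013, 0.016, 0.001, -0.091]]
```

{"fn": "drive_tool", "kwargs": {
  "steps": [
    [0.003, 0.021, 0.002, -0.091],
    [0.001, 0.021, 0.002, -0.091],
    [-0.002, 0.021, 0.002, -0.091],
    [-0.003, 0.021, 0.001, -0.091],
    [-0.004, 0.02, 0.002, -0.091]
  ]
}}

```text
clock: 18.7
tcp_pos: [0.5752, 0.0753, 0.3647]
tcp_rot: [3.141, -0.0, 0.594]
wrist_force: [-0.6, -0.0, -0.6]
opening: 0.0154
```

{"fn": "drive_tool", "kwargs": {
  "steps": [
    [-0.007, 0.02, 0.002, -0.091],
    [-0.009, 0.02, 0.002, -0.091],
    [-0.01, 0.018, 0.002, -0.091],
    [-0.012, 0.018, 0.002, -0.091],
    [-0.013, 0.016, 0.001, -0.091]
  ]
}}

```text
clock: 19.2
tcp_pos: [0.6029, -0.027, 0.3554]
tcp_rot: [-3.141, 0.0, 1.049]
wrist_force: [-0.3, -0.1, -0.9]
opening: 0.0157
```

{"fn": "drive_tool", "kwargs": {
  "steps": [
    [0, 0, 0, 0],
    [0, 0, 0, 0],
    [0, 0, 0, 0],
    [0, 0, 0, 0],
    [0, 0, 0, 0]
  ]
}}

```text
clock: 19.7
tcp_pos: [0.6028, -0.0247, 0.3559]
tcp_rot: [3.142, -0.0, 1.047]
wrist_force: [0.6, 1.1, -1.8]
opening: 0.0151
```

```bash
python3 look.py d 290,60 290,80
```

```text
19.7 [ 0.6028 -0.0247  0.3559] [ 3.1416 -0.0004  1.047 ] 0.015126932966194526 [ 0.6284  1.0963 -1.8201]
```

View pics/side_d.png

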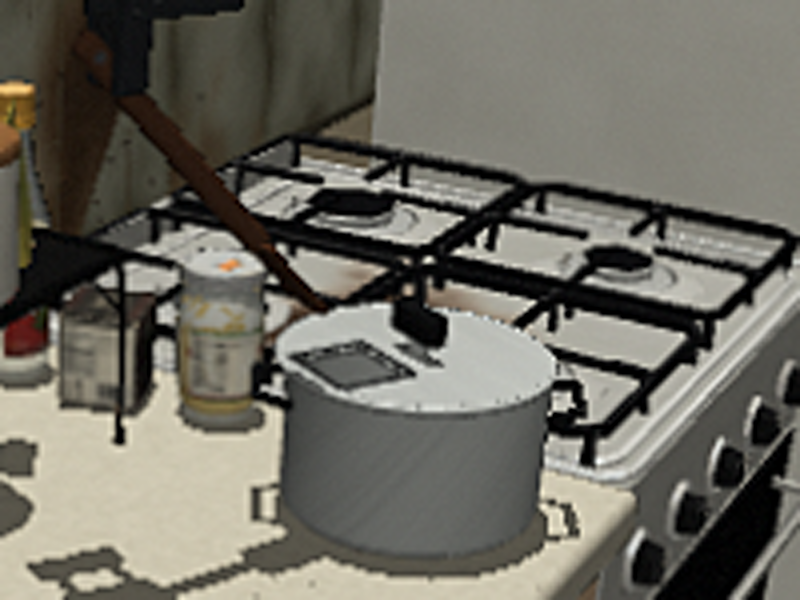

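View pics/scene_d.png

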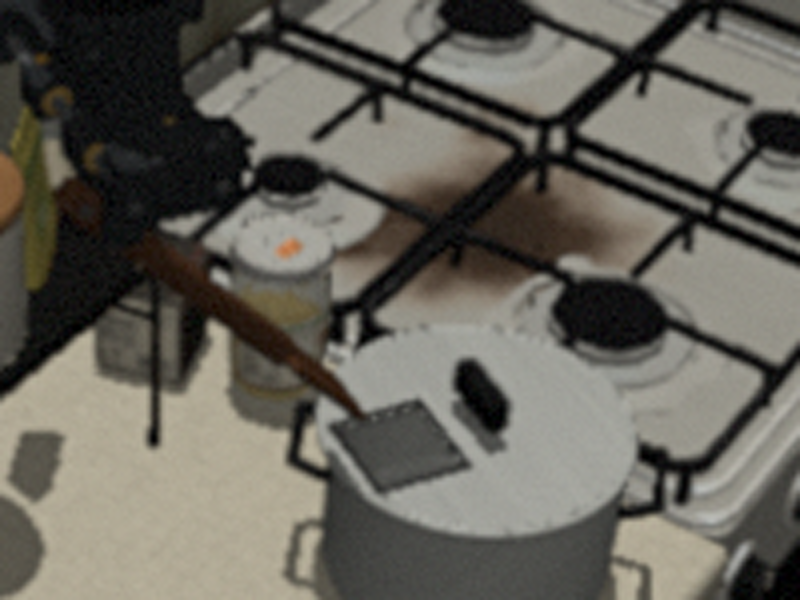

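```bash
cat > ov.py <<'E'
import sys
from rig import *; from h import *
np.set_printoptions(precision=4,suppress=True)
PITCH=np.radians(46.45); G=np.array([-.103,0,.0195]); LID=np.array([.4785,-.241,.103]); LY=np.radians(60)
def spat(tcp,yaw,pitch=PITCH,g=G):
    R=Ro.from_euler("ZYX",[yaw+np.pi,pitch,0]).as_matrix(); return R,tcp-R@g
def box(x0,x1,y0,y1,z0,z1):
    c=np.array([(x,y,z) for x in(x0,x1) for y in(y0,y1) for z in(z0,z1)]); e=[(i,j) for i in range(8) for j in range(i+1,8) if (c[i]!=c[j]).sum()==1]; return c,e
if __name__=="__main__":
    tag=sys.argv[1]; s=read_state(); R,o=spat(s["tcp_pos"],s["tcp_rot"][2])
    tip=R@[.135,0,.009]+o; RL=Ro.from_euler("z",LY).as_matrix(); print(s["clock"],s["tcp_pos"],s["wrist_force"],"tip in lid",RL.T@(tip-LID))
    for a,n in zip(sys.argv[2:],("scene","side","wrist")):
        x,y,sc=map(int,a.split(",")); g=get_image(n); c=cam(g); i=g["color"][:,:,::-1]
        w,h=min(640,800//sc),min(480,600//sc); i=cv2.resize(i[y:y+h,x:x+w],None,fx=sc,fy=sc,interpolation=cv2.INTER_CUBIC)
        cv2.imwrite(f"pics/{n}_{tag}r.png",i)
        for b,RR,oo,col in((box(-.135,.069,-.008,.008,0,.018),R,o,(0,255,0)),(box(.063,.135,-.022,.022,.0055,.0125),R,o,(0,255,255)),(box(.026,.084,-.031,.031,.018,.018001),RL,LID,(255,0,255)),(box(-.008,.008,-.025,.025,.029,.053),RL,LID,(255,0,0))):
            q=(proj(c,b[0]@RR.T+oo)-[x,y]+.5)*sc
            for u,v in b[1]: cv2.line(i,tuple(int(k) for k in q[u]),tuple(int(k) for k in q[v]),col,1)
        cv2.imwrite(f"pics/{n}_{tag}.png",i)
E
python3 ov.py e 290,60,4 290,80,4 0,0,1
```

```text
19.8 [ 0.6028 -0.0252  0.3558] [ 0.5479 -0.6451 -0.4936] tip in lid [0.0926 0.0003 0.0731]
```

View pics/side_e.png

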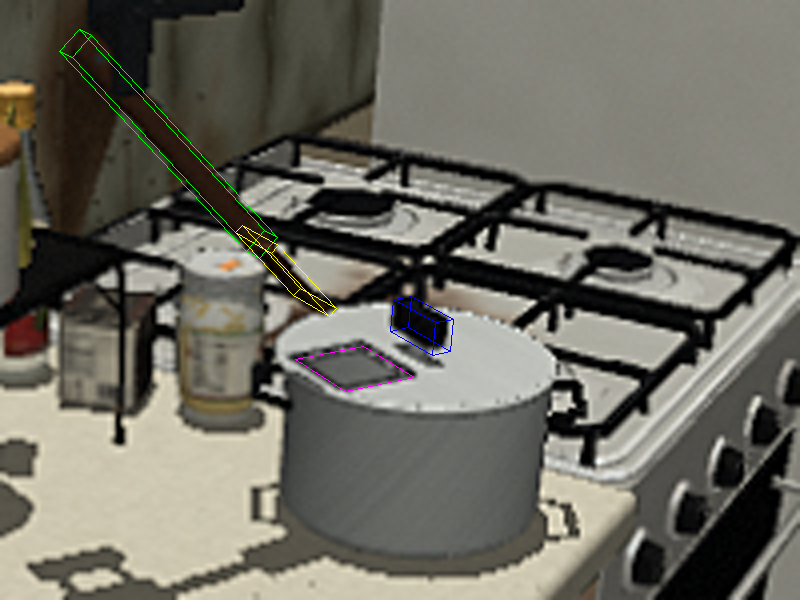

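View pics/scene_e.png

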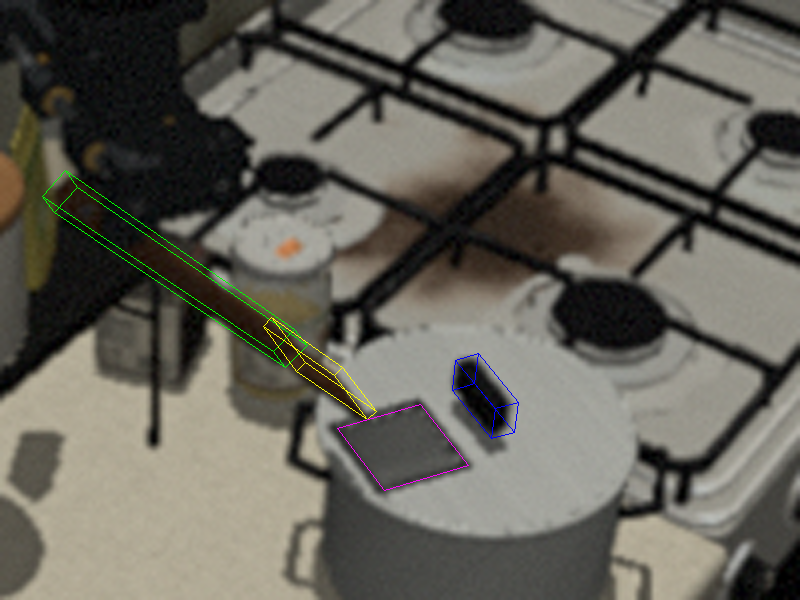

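View pics/wrist_e.png

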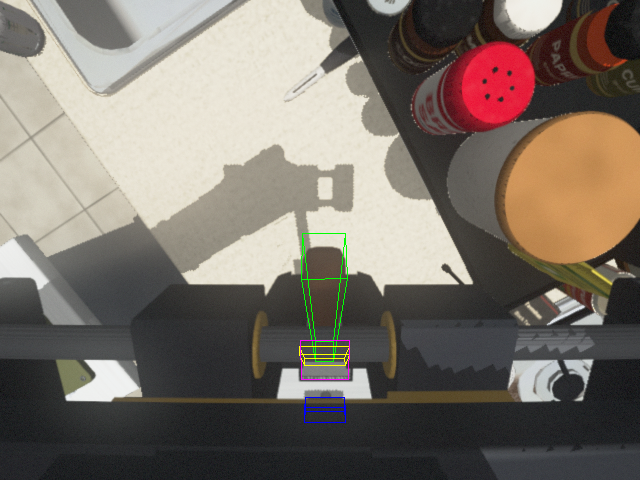

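```bash
python3 ov.py f 335,115,8 335,125,8; python3 -c "
import cv2,numpy as np
for n in('scene','side'):
    a=cv2.imread(f'pics/{n}_fr.png')[:500,:400];b=cv2.imread(f'pics/{n}_f.png')[:500,:400]
    cv2.imwrite(f'pics/{n}_ff.png',np.hstack([cv2.convertScaleAbs(a,alpha=1.6),cv2.convertScaleAbs(b,alpha=1.6)]))"
```

```text
19.95 [ 0.6028 -0.0258  0.3558] [ 0.4689 -1.0335  0.3773] tip in lid [0.0922 0.0001 0.073 ]
```

View pics/scene_ff.png

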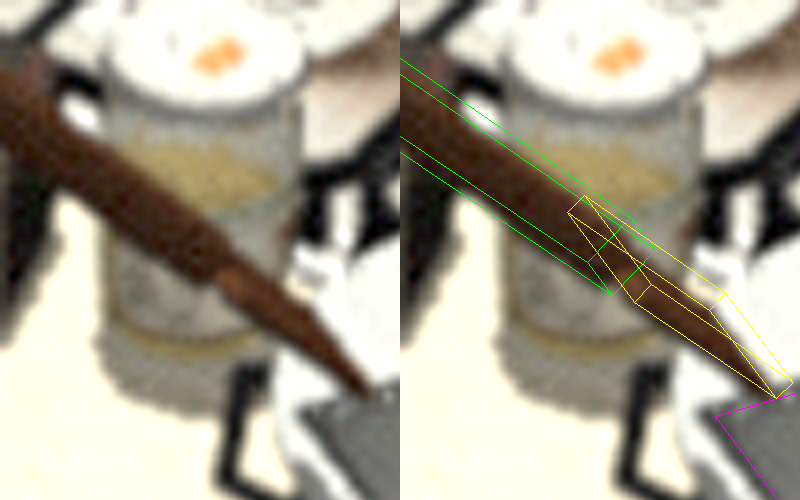

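View pics/side_ff.png

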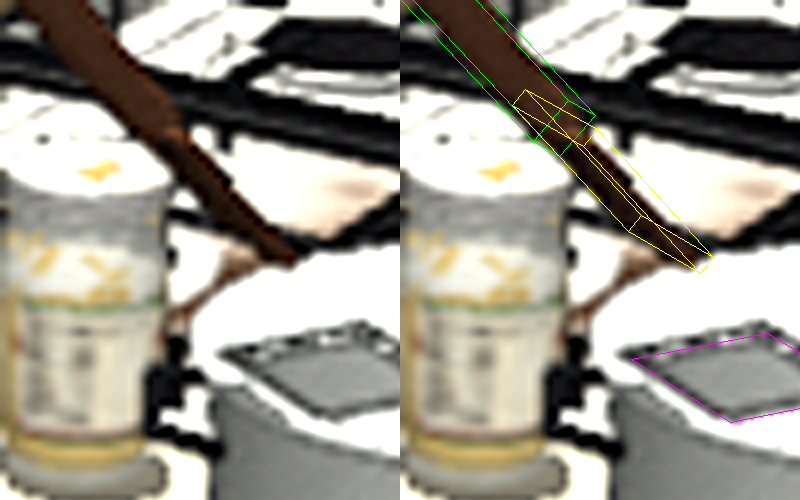

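{"fn": "drive_tool", "kwargs": {
  "steps": [
    [0, 0, 0.01, 0],
    [0, 0, 0.009, 0],
    [-0.011, 0, 0.0115, 0],
    [-0.011, 0, 0.0115, 0],
    [0, 0, 0, 0]
  ]
}}

```text
clock: 20.55
tcp_pos: [0.5897, -0.0469, 0.3114]
tcp_rot: [-3.138, 0.004, 1.043]
wrist_force: [0.2, -0.2, -1.4]
opening: 0.0158
```

```bash
sed -i 's/-.103,0,.0195/-.098,0,.0195/' ov.py; python3 ov.py g 335,115,6 335,125,6
```

```text
20.55 [ 0.5897 -0.0469  0.3114] [ 0.2374 -0.234  -1.3818] tip in lid [0.0708 0.0013 0.0323]
```

View pics/scene_g.png

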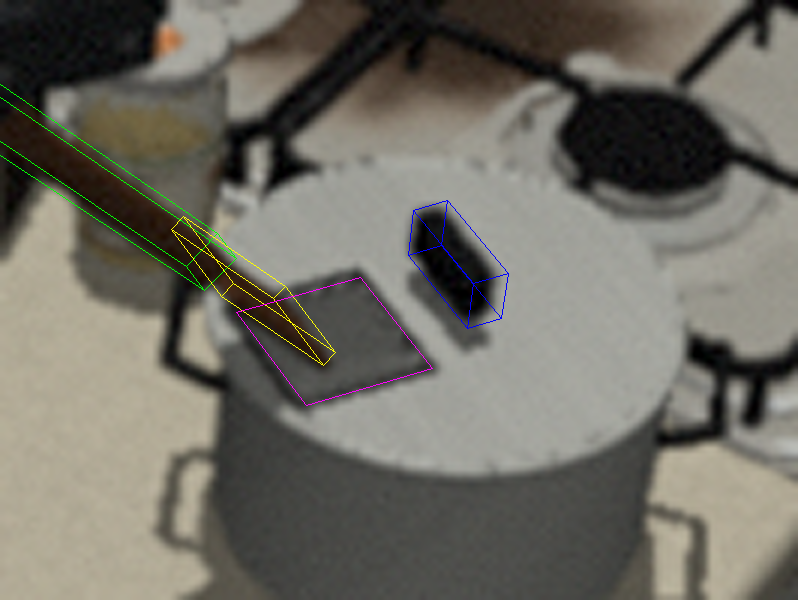

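View pics/side_g.png

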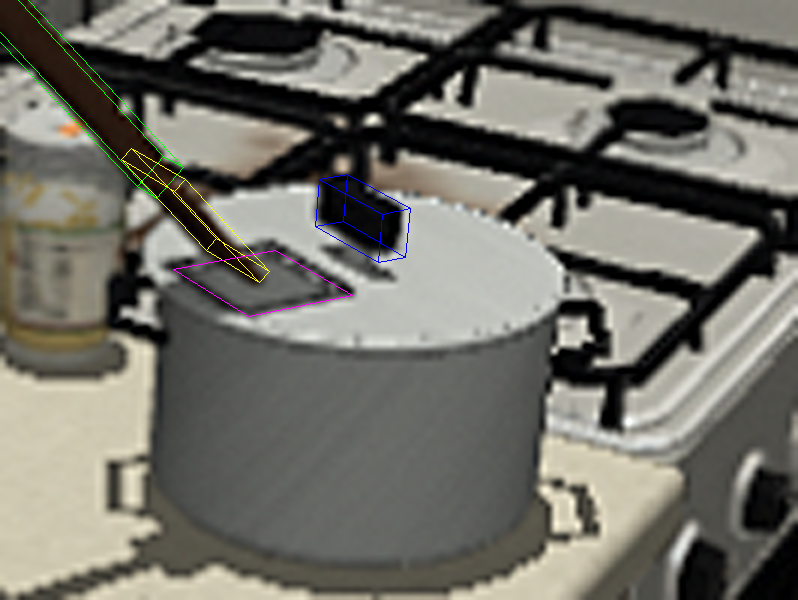

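{"fn": "drive_tool", "kwargs": {
  "steps": [
    [-0.0095, 0, 0.01, 0],
    [-0.0095, 0, 0.01, 0],
    [-0.0095, 0, 0.01, 0],
    [-0.0095, 0, 0.01, 0],
    [-0.0095, 0, 0.01, 0]
  ]
}}

```text
clock: 21.15
tcp_pos: [0.5687, -0.0855, 0.2638]
tcp_rot: [3.14, -0.001, 1.047]
wrist_force: [-0.0, 0.7, -1.1]
opening: 0.0157
```

```bash
python3 ov.py h 335,115,6 335,125,6
```

```text
21.15 [ 0.5687 -0.0855  0.2638] [-0.0092  0.6521 -1.0648] tip in lid [ 0.0269 -0.0004 -0.0153]
```

View pics/scene_h.png

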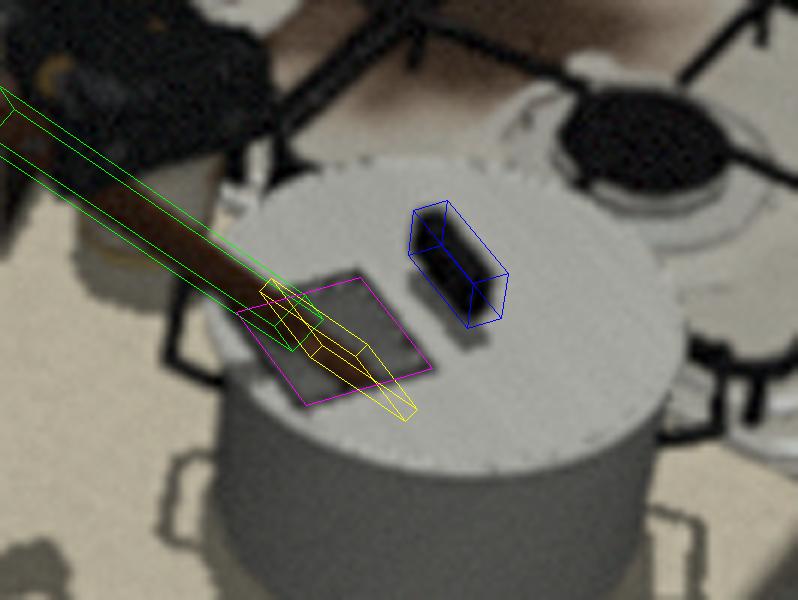

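View pics/side_h.png

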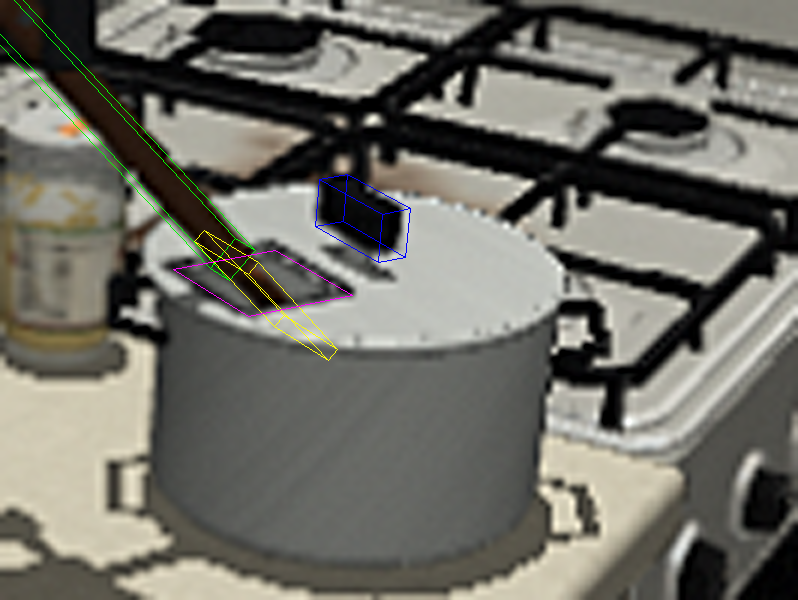

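{"fn": "drive_tool", "kwargs": {
  "steps": [
    [-0.01, 0, 0.0105, 0],
    [-0.01, 0, 0.0105, 0],
    [-0.01, 0, 0.0105, 0],
    [-0.01, 0, 0.0105, 0],
    [-0.01, 0, 0.01, 0]
  ]
}}

```text
clock: 21.75
tcp_pos: [0.5438, -0.129, 0.2118]
tcp_rot: [3.14, -0.001, 1.047]
wrist_force: [0.3, -0.3, -0.3]
opening: 0.0157
```

{"fn": "drive_tool", "kwargs": {
  "steps": [
    [0, 0, 0, 0],
    [0, 0, 0, 0],
    [0, 0, 0, 0],
    [0, 0, 0, 0],
    [0, 0, 0, 0]
  ]
}}

```text
clock: 22.25
tcp_pos: [0.5434, -0.1289, 0.2121]
tcp_rot: [3.141, -0.001, 1.047]
wrist_force: [0.1, -0.4, 0.7]
opening: 0.0158
```

```bash
python3 ov.py i 335,115,6 335,125,6 0,0,1
```

```text
22.25 [ 0.5434 -0.1289  0.2121] [ 0.1428 -0.4005  0.6954] tip in lid [-0.0234 -0.0001 -0.067 ]
```

View pics/scene_i.png

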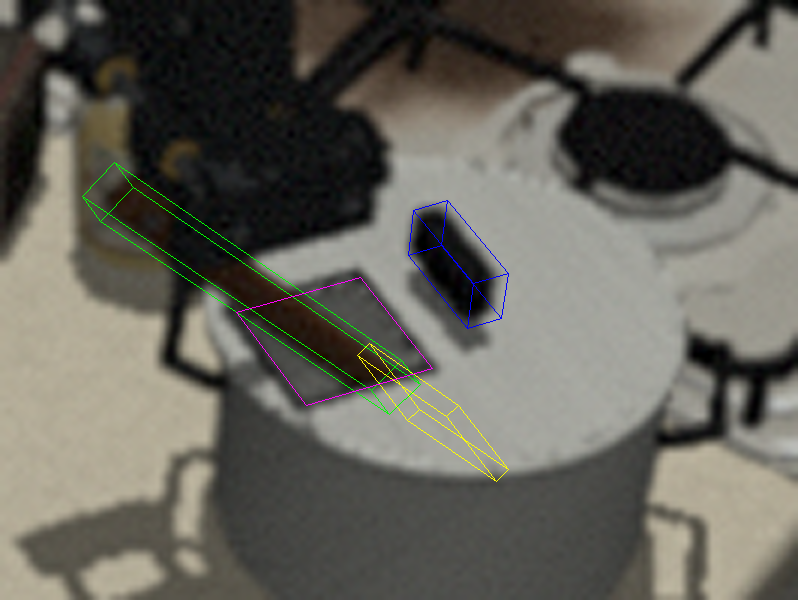

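View pics/side_i.png

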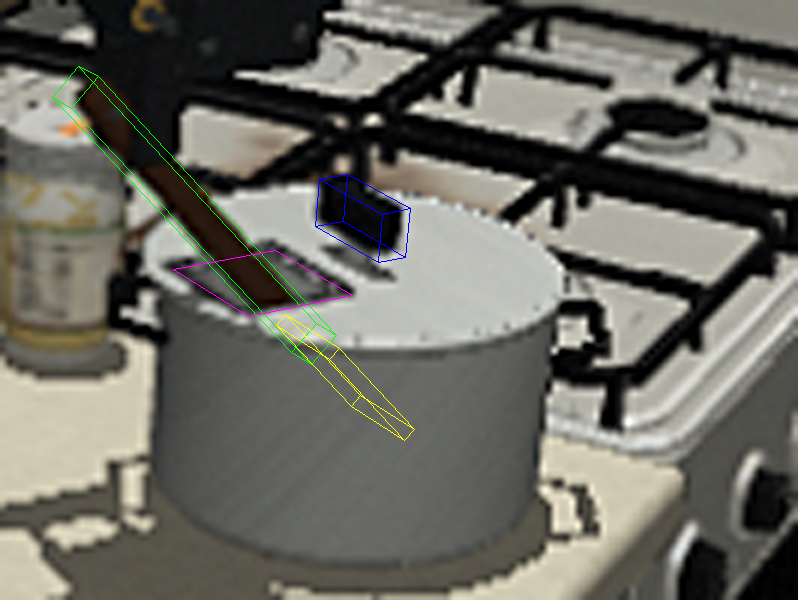

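View pics/side_ir.png

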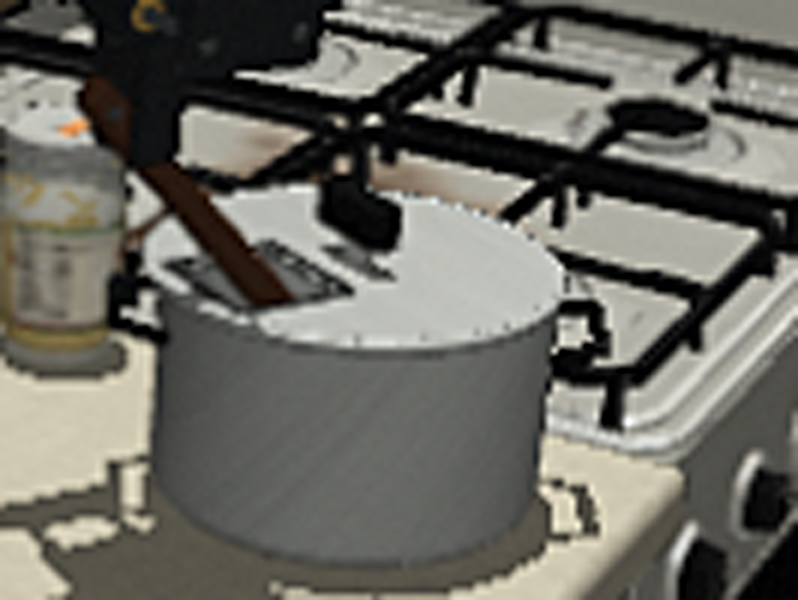

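View pics/scene_ir.png

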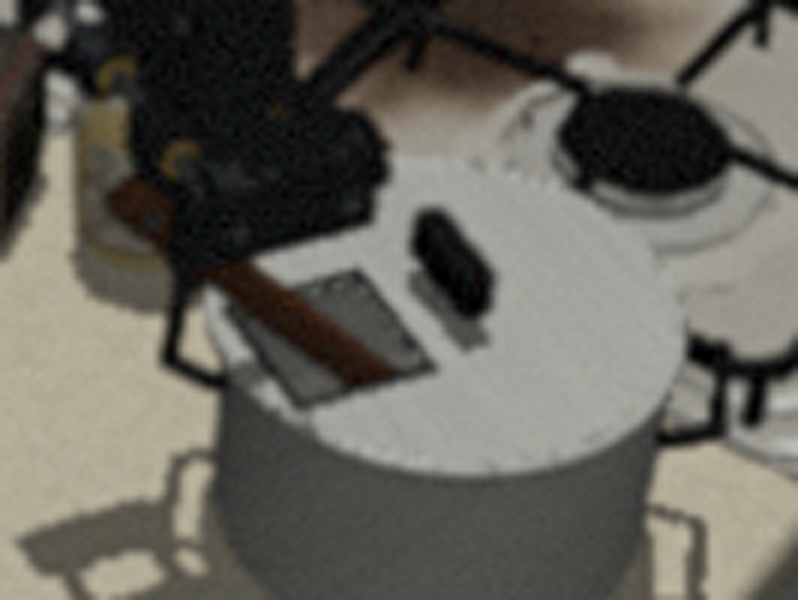

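View pics/wrist_i.png

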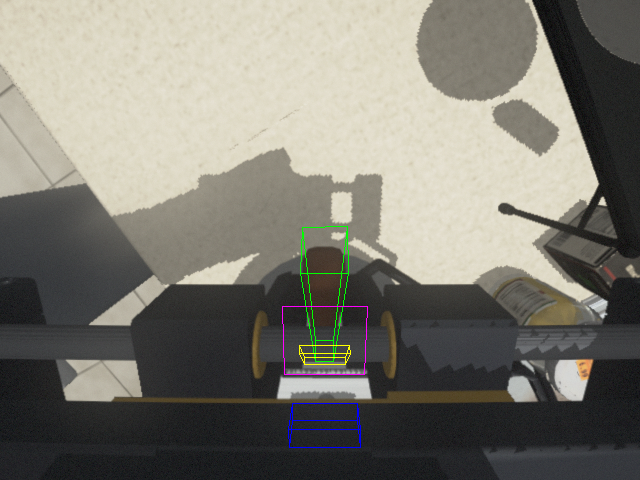

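```bash
python3 -c "
from rig import *
s=read_state();print(s['clock'],s['tcp_pos'],s['wrist_force'],s['opening'],abs(s['qd']).max())
print(close_job())"
```

```text
22.4 [ 0.54312346 -0.12914838  0.21189795] [-0.12696951 -0.20492394 -0.80358985] 0.015279637249935248 0.0024205685882214105
the job is handed in; nothing more can be done
None
```

The job is handed in at 22.4 s of the 64 s allowed, with the lid on the pan and the spatula held through its opening. `close_job` gives no verdict, so whether it passed is not confirmed.

**Lid:** I gripped it by the knob, set it on the pan with the opening facing 60° from the world x axis, and let go. The projected lid outline matched all three cameras to about 2 mm, at the home height.

**Spatula:** I gripped the handle lightly (3 N) and raised it with the blade's end resting on the worktop, which tilted it to about 46°. I then tightened to 50 N and slid the blade down through the opening.

**Last checks:**
- **Blade's end:** worked out from the arm's pose, it sits at about x = -23 mm and z = -67 mm in the lid's frame. That is past the middle and about 28 mm above the pan floor. The lid hides it, so I could not see it directly.
- **Contact:** wrist force stayed at noise level (under 1 N). The handle should clear the opening's edges by about 10 mm, and the pictures agree.
- **Grip and stillness:** the fingers read 15.3 mm on the 16 mm handle, and joint speeds were about 0.002 rad/s.

**Disagreements:** my first estimate of the grip point on the handle was about 5 mm off in the wrist view, and I corrected it before inserting. The overlays still differ by about 2–3 mm, inside the clearances. I saw no bystander disturbed, but I did not re-measure their positions at the end.

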